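Pack the scraper set into its case and shut the lid

TASK

Put the scraper set away: lift the steel straightedge off the open case and lay it flat on the bench clear of the case, pull every scraper out of the upright wooden holder and lay it down in the long bay of the case, and put every aluminium spacer block on the bench into the short bay. When everything lies below the rim, close the lid fully. Leave the spray can, the glass jar and the wrench where they are.

Things in the scene. Friction and masses are not known exactly. Their poses are not given: they have to be found in the camera images.
- case: Fixed grey case, open on top. Origin: centre of underside. Outside 202 (its x) x 288 mm (its y), rim 42 mm high; walls, divider and floor 6 mm thick. The full-height divider runs along x at y = +50 mm. Long bay: y -138 to +47 mm, for scrapers lying along y. Short bay: y +53 to +138 mm, for blocks. Both x -95 to +95 mm. Lid hinged on the +x wall.
- lid (a joint): Lid angle in rad: 0 closed flat on the rim, about 2 open (leaning back past upright). Grey plate 202 x 288 x 8 mm; its hinge is stiff, so it stays at any angle and must be pushed all the way down (a few newtons at its front edge).
- lid_hinge (a point): Middle of the lid's hinge line, at the outer top edge of the case's +x wall, 42 mm above the bench; the hinge line runs along the case's y.
- lid_tab (a point): Middle of the black tab on the lid's free edge, 209 mm from the hinge line; 16 x 80 x 8 mm.
- holder: Fixed plywood block 60 (its x) x 215 (its y) x 66 mm tall with three square 14 mm holes along y at -75, 0 and +75 mm, in which the scrapers stand upright with only the shank in the hole. Origin: centre of its underside.
- bar_c (a point): Centre of the steel straightedge, a flat bar 220 (its x) x 30 (its y) x 10 mm (z), 0.2 kg. It starts lying across the case's long bay, resting on the end wall and the divider, roughly along the case's y.
- scraper0_c (a point): Centre of a scraper (two or three are present), 137 mm long; its z axis points from steel tip to handle end. Square wooden handle 22 x 22 mm (flats face its x and y), from 6.5 mm below to 68.5 mm above this point along z; the rest is a steel shank 10 mm across. 0.12 kg. Starts upright in the holder, handle resting on the holder's top, flats square to it.
- scraper1_c (a point): Centre of a scraper (two or three are present), 137 mm long; its z axis points from steel tip to handle end. Square wooden handle 22 x 22 mm (flats face its x and y), from 6.5 mm below to 68.5 mm above this point along z; the rest is a steel shank 10 mm across. 0.12 kg. Starts upright in the holder, handle resting on the holder's top, flats square to it.
- scraper2_c (a point): Centre of a scraper (two or three are present), 137 mm long; its z axis points from steel tip to handle end. Square wooden handle 22 x 22 mm (flats face its x and y), from 6.5 mm below to 68.5 mm above this point along z; the rest is a steel shank 10 mm across. 0.12 kg. Starts upright in the holder, handle resting on the holder's top, flats square to it.
- block0_c (a point): Centre of an aluminium spacer block (two or three are present): 60 (its x) x 30 (its y) x 28 mm (z), about 0.14 kg. Starts lying flat on the bench.
- block1_c (a point): Centre of an aluminium spacer block (two or three are present): 60 (its x) x 30 (its y) x 28 mm (z), about 0.14 kg. Starts lying flat on the bench.
- block2_c (a point): Centre of an aluminium spacer block (two or three are present): 60 (its x) x 30 (its y) x 28 mm (z), about 0.14 kg. Starts lying flat on the bench.
- spraycan: Bystander to be left alone: a plain grey spray can, 52 mm across, 150 mm tall; origin at the centre of its underside.
- jar: Bystander to be left alone: a glass jar with a steel cap, 56 mm across, 70 mm tall; origin at the centre of its underside.
- wrench: Bystander to be left alone: a steel wrench, 170 mm long, lying flat; origin about the middle of its length at its underside.
Things that resemble listed ones, but are neither listed nor needed, are in the scene too. Leave any pink look-alike of the part that bears block1_c alone.

How it is judged:
By the outcome, as a careful person would: the job done as asked, in the order asked, and still so for the second after the job is handed in, with the robot touching nothing.
Of scraper0, scraper1, scraper2 only 2 to 3 are there at a start; the rules pass over those that are not, and their reading is None.
Of block0, block1, block2 only 2 to 3 are there at a start; the rules pass over those that are not, and their reading is None.
At some moment in a run one of block0, block1, block2 may be knocked a few centimetres aside while the robot is not near it.
It also fails if it takes over 200 s, if anything falls off the work surface, if the arm or the gripper's body presses on something with over 40 N, if the wrist force passes 120 N, or if a joint passes its speed limit or range.

ROBOT

A 6-joint arm with a two-finger parallel gripper is mounted at the origin on the work surface. World frame = base frame: x ahead of the robot, y to its left, z up, the work surface at z = 0. Lengths are in m, angles in degrees, forces in N, time in s.
With the tool pointing down it reaches from about 0.3 to 0.85 m from the base axis. Payload 5.4 kg.
Tool frame: the origin (TCP) lies on the centre line of the jaws, within the pads' length; the fingertips stand 19 mm ahead of it and the grasp point (between the pads) is the TCP; z points along the fingers, y is the direction in which the jaws open and shut (so a half turn about z gives the same grasp; the last joint's range is limited). The gripper opens to 85 mm and grips with 20 to 120 N. Pads are 22 mm wide; open, the fingers measure 114 mm over their backs; the gripper's body (76 mm by 85 mm) begins 54 mm behind the grasp point. The pads swing forward as they close: fully open they stand 13 mm farther back than shut.
Start: joints at [65.082, 9.076, 91.501, -0, 79.423, -12.038], TCP at [0.128, 0.561, 0.25] pointing down, gripper open.
Joint ranges: [-166.64, 166.64], [-54.1, 131.32], [10.49, 154.53], [-73.88, 253.88], [9.74, 151.15], [-171.62, 171.62]. Speed limits (degrees/s): [147.25, 147.25, 180, 180, 180, 180].

INTERFACE

Orientations are given as a 3x3 rotation matrix whose columns are the frame's x, y, z axes.
In Python, from workcell import r gives the robot as it stands.
- The arm moves only by the shell command python3 -m pendant 'ROWS'. ROWS is JSON, a list of rows, each a list of 5 numbers: the shift along the world's x, y, z in cm, then the turn about the world's z in rad, then the gripper's target within -1 to 1 (fully open at 1, half-way at 0, shut at -1). In form: [[x, y, z, yaw, gripper], ...]. A call has 1 to 20 rows; each row is the pose to reach, as a shift and turn from the pose commanded when the call began; what a row does not reach only later rows make up. A row lasts 1/8 s, in which the tool goes at most 62.5 mm and 10.7 degrees, less where a joint would pass 70% of its speed; a pose out of reach is approached as far as the arm can. A call with a gripper value outside its range is refused whole. The fingers move at their own pace and stop on an object; the grip force is fixed at half the most. Time passes only in rows, so rows that repeat a pose let the fingers close. It gives the time, the measured TCP pose, the force and the opening at its end, in the units of the state.
- r.get_obs(): the state, without advancing time (a new reading comes with each control period).
- r.read_camera(name): name is "side" or "top" or "wrist"; returns a dict with "frame" (400x640x3 uint8, blue, green, red), "intrinsics" (3x3 intrinsics, pixels), "k1" (the pictures are not rectified: a ray, as slopes to the right and down, at radius r is drawn at 1 + k1 r^2 times it, then the intrinsics apply), "position" and "orientation" of the camera in the world; the wrist camera has in their place "T_tool_cam" (4x4, takes a point from camera to tool coordinates, whose origin is the TCP and whose axes are the flange's). Camera axes: x right, y down, z forward; pixel columns grow to the right and rows downward; lengths in m; the calibration is good to about 2 mm. A picture is of the moment at which its call begins: read the wrist's pose just before it. There is no depth.
- r.job_done(): hands the job in, once; it reports no verdict.
The state is a dict: "clock": time; "joints": joint angles; "joint_velocities": joint speeds; "effort": joint torques, N m; "tcp_pos": TCP position; "eef_rot": TCP orientation; "ft_force": force on the tool from outside, world axes, zero at the start; "ft_torque": the same for the moment, N m; "opening": finger opening in m.
Only numpy, scipy, OpenCV 4.12 (cv2) and the standard library are available. Lean on these libraries where they do the work, as an engineer would, in place of code of your own. Each camera call takes 0.05 s, during which the arm holds its last target.

## Working session

There is one attempt and no reset: what is moved stays moved. The work goes in short steps, Python scripts to look and compute and a shell command to move; the robot and the scene stay as the last step left them, time stands still between calls to the robot, and variables do not carry over. Pictures are saved under pics/ and viewed, and the job is handed in when it is done.

```bash
ls; mkdir -p pics; python3 - <<'E'
from workcell import r
import cv2
o=r.get_obs();print(o)
for n in("side","top","wrist"):
    c=r.read_camera(n);cv2.imwrite(f"pics/{n}0.png",c["frame"]);print(n,{k:v for k,v in c.items() if k!="frame"})
E
```

```text
pics
{'clock': 0.0, 'joints': array([ 6.50834213e+01,  9.11394080e+00,  9.15734053e+01, -1.19433321e-04,
        7.94233625e+01, -1.20361531e+01]), 'joint_velocities': array([ 0.05461113, -0.01231698, -0.06216603,  0.03141085,  0.00023865,
       -0.07384956]), 'effort': array([-1.18185970e-03, -3.95982885e+01, -3.31440496e+01, -2.45066849e-04,
        8.26048607e-03, -9.28704196e-06]), 'tcp_pos': array([0.1279341 , 0.55999681, 0.24929345]), 'eef_rot': array([[-9.74837331e-01,  2.22915947e-01, -8.12186107e-04],
       [ 2.22917066e-01,  9.74835836e-01, -1.75324406e-03],
       [ 4.00922063e-04, -1.89017790e-03, -9.99998133e-01]]), 'ft_force': array([ 0.22009908,  1.27361624, -0.01729046]), 'ft_torque': array([ 0.01929948, -0.0125684 , -0.01997141]), 'opening': 0.08528716432784732}
side {'intrinsics': array([[511.75978976,   0.        , 318.07861034],
       [  0.        , 511.75978976, 197.71805833],
       [  0.        ,   0.        ,   1.        ]]), 'k1': 0.0012992332200069288, 'position': array([ 0.04684075, -0.72869834,  0.94944373]), 'orientation': array([[ 0.82727176, -0.40395
[... 399 characters left out ...]
([[ 0.00881285, -0.98285014,  0.18419539],
       [-0.99983603, -0.01157504, -0.0139261 ],
       [ 0.01581933, -0.18404246, -0.98279099]])}
wrist {'intrinsics': array([[284.87536012,   0.        , 322.49745722],
       [  0.        , 284.87536012, 199.32171547],
       [  0.        ,   0.        ,   1.        ]]), 'k1': -0.02814827360503265, 'T_tool_cam': array([[-5.62273348e-04, -9.61120337e-01, -2.76129286e-01,
         7.04114852e-02],
       [ 9.99999677e-01, -3.81880074e-04, -7.07061771e-04,
        -3.83939145e-04],
       [ 5.74123175e-04, -2.76129594e-01,  9.61120241e-01,
        -1.23550847e-01],
       [ 0.00000000e+00,  0.00000000e+00,  0.00000000e+00,
         1.00000000e+00]])}
```

View pics/top0.png

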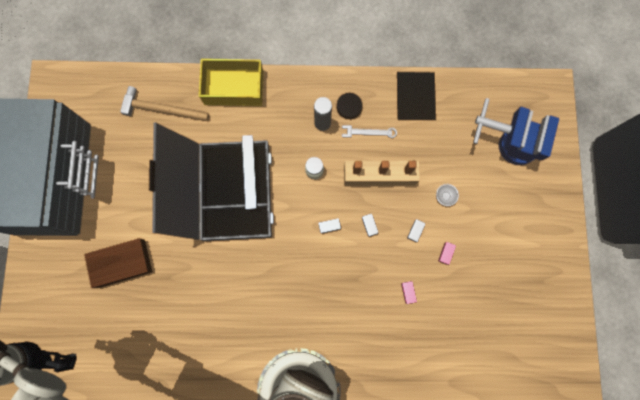

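View pics/side0.png

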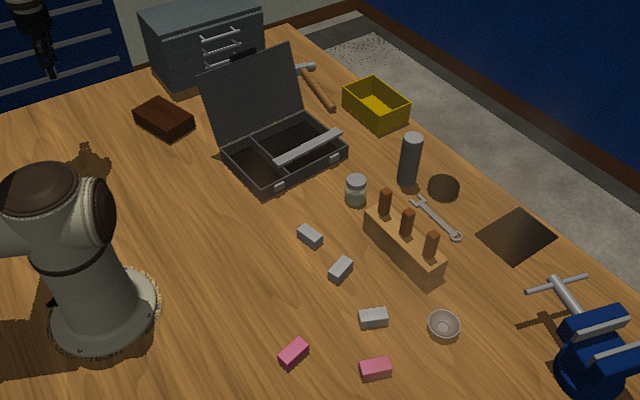

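View pics/wrist0.png

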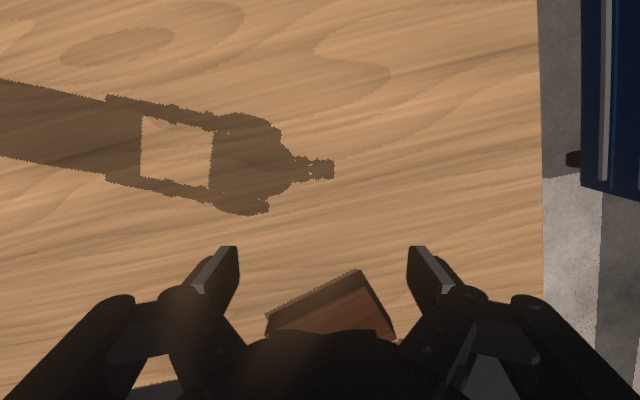

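The three grey blocks show at top-view pixels (329,226), (370,225) and (416,230). There are pink look-alikes at (447,253) and (408,293). The three scrapers sit at (358,167), (385,168) and (411,167), the bar at (249,172), and the lid is to the left of the case.

```bash
cat > h.py <<'E'
from workcell import r
import numpy as np, cv2
def cam(n):
    if n=="wrist": o=r.get_obs()
    c=r.read_camera(n)
    if n=="wrist":
        T=np.eye(4);T[:3,:3]=o["eef_rot"];T[:3,3]=o["tcp_pos"]
        M=T@c["T_tool_cam"];c["position"]=M[:3,3];c["orientation"]=M[:3,:3]
    return c
def ray(c,uv):
    K=c["intrinsics"];uv=np.atleast_2d(np.float64(uv))
    d=np.stack([(uv[:,0]-K[0,2])/K[0,0],(uv[:,1]-K[1,2])/K[1,1]],1)
    s=d.copy()
    for _ in range(8): s=d/(1+c["k1"]*(s**2).sum(1,keepdims=True))
    return np.c_[s,np.ones(len(s))]@c["orientation"].T
def cast(c,uv,z):
    d=ray(c,uv);p=c["position"];return p+d*((z-p[2])/d[:,2])[:,None]
def proj(c,P):
    q=(np.atleast_2d(P)-c["position"])@c["orientation"];s=q[:,:2]/q[:,2:]
    s=s*(1+c["k1"]*(s**2).sum(1,keepdims=True));K=c["intrinsics"]
    return np.c_[s[:,0]*K[0,0]+K[0,2],s[:,1]*K[1,1]+K[1,2]]
def crop(c,name,x,y,w,h,s):
    cv2.imwrite("pics/"+name,cv2.resize(c["frame"][y:y+h,x:x+w],None,fx=s,fy=s,interpolation=cv2.INTER_CUBIC))
E
python3 - <<'E'
from h import *
c=cam("top")
crop(c,"case_a.png",140,110,160,140,5)
crop(c,"hold_a.png",300,140,160,120,5)
hsv=cv2.cvtColor(c["frame"],cv2.COLOR_BGR2HSV)
m=((hsv[...,1]<45)&(hsv[...,2]>120)).astype(np.uint8)
n,l,st,ce=cv2.connectedComponentsWithStats(m)
for i in range(1,n):
    if 60<st[i,4]<4000 and st[i,1]>60:
        ct=cv2.findContours((l==i).astype(np.uint8),0,1)[0][0];print(st[i],ce[i].round(1),cv2.minAreaRect(ct),c["frame"][l==i].mean(0).round())
E
```

```text
[121  86  14  28 219] [127.3 100.2] ((127.32076263427734, 99.87734985351562), (8.51635456085205, 28.15891456604004), 15.945395469665527) [191. 194. 197.]
[314  97  18  17 240] [322.5 105.2] ((322.5, 105.0), (16.0, 17.0), 90.0) [214. 217. 218.]
[474  99  38  44 419] [488.9 122.9] ((487.3000183105469, 118.4000015258789), (37.631107330322266, 40.160926818847656), 71.56505584716797) [173. 176. 180.]
[ 43 103  18 123 519] [ 51.7 165.9] ((52.0218391418457, 164.0025177001953), (4.439742565155029, 123.02921295166016), 6.5626983642578125) [135. 134. 125.]
[521 109  12  38 129] [526.7 128. ] ((527.5364990234375, 127.96548461914062), (5.5984721183776855, 37.62953567504883), 12.875000953674316) [170. 165. 165.]
[538 115  13  37 135] [543. 133.] ((542.9422607421875, 132.7115478515625), (4.29758358001709, 37.88890838623047), 15.255118370056152) [164. 162. 162.]
[342 125  55  13 334] [367.6 131.4] ((368.9795837402344, 130.97872924804688), (54.15491485595703, 11.164244651794434), 1.1934894323349) [195. 200. 206.]
[233 135  31  74 845] [248.6 171.1] ((244.75755310058594, 171.14535522460938), (29.7134
[... 1342 characters left out ...]
33   9  15 116] [  3.8 239.8] ((4.0, 240.0), (14.0, 8.0), 90.0) [151. 162. 167.]
[ 258  349   78   51 1391] [289.8 368.9] ((294.4530029296875, 372.8563537597656), (45.645912170410156, 76.69402313232422), 83.19094848632812) [180. 196. 198.]
[  0 357  18  16 176] [  7.8 364. ] ((7.466291427612305, 363.8539733886719), (16.747966766357422, 11.12997817993164), 32.0053825378418) [164. 180. 184.]
[ 12 373  42  27 581] [ 29.3 390. ] ((33.25819396972656, 387.65985107421875), (40.28839874267578, 26.43643569946289), 5.194429397583008) [163. 179. 183.]
[277 375  54  25 483] [299.1 389.1] ((303.3000183105469, 394.9000244140625), (51.42955780029297, 20.124608993530273), 26.56505012512207) [156. 173. 178.]
```

View pics/case_a.png

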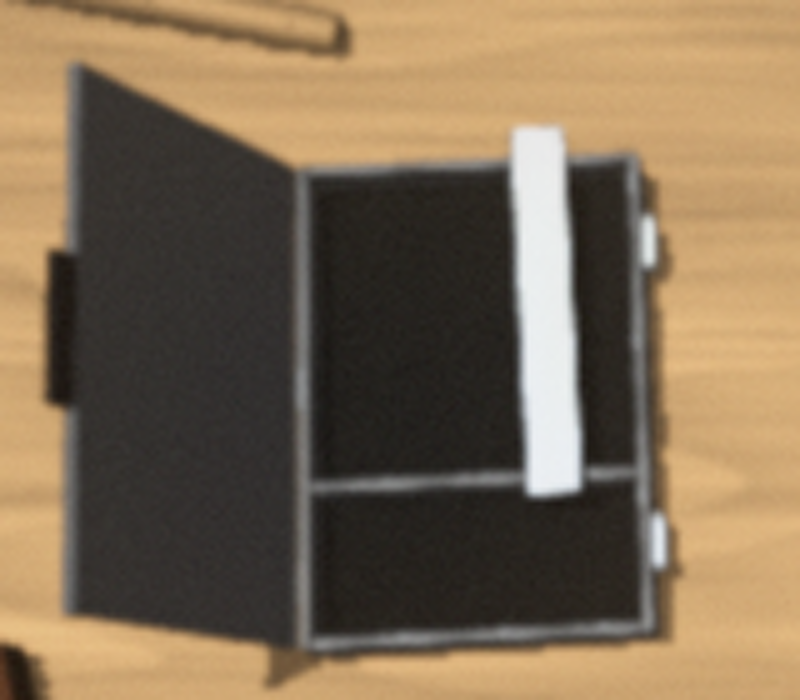

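View pics/hold_a.png

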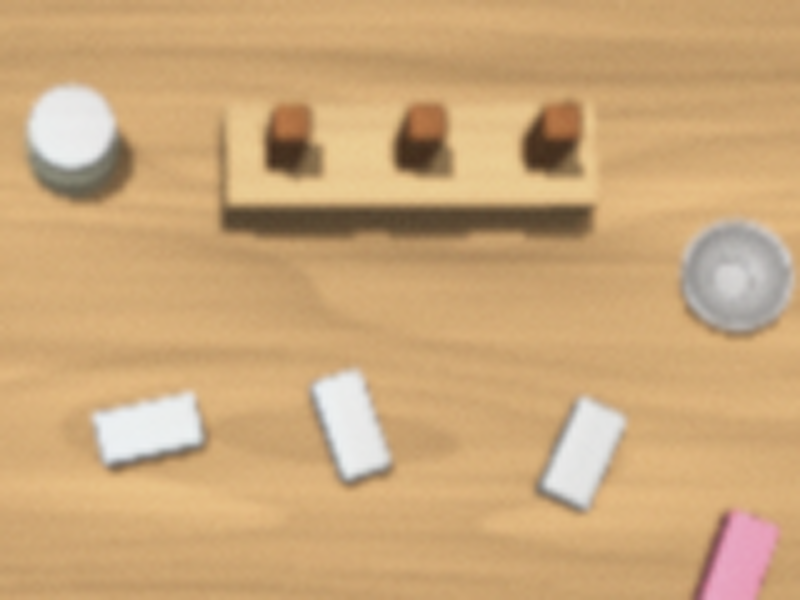

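```bash
python3 - <<'E'
from h import *
np.set_printoptions(precision=4,suppress=True)
c=cam("top")
def C(pts,ox,oy): return np.array(pts)/5+[ox-.4,oy-.4]
rim=cast(c,C([(300,172),(635,155),(652,632),(303,648)],140,110),.042);print("rim",rim,rim.mean(0))
print("div",cast(c,C([(310,487),(640,471)],140,110),.042))
bar=cast(c,C([(510,128),(562,126),(582,492),(526,496)],140,110),.052);print("bar",bar,bar.mean(0))
print("lidtop px",C([(78,64),(66,612)],140,110))
h=cast(c,C([(224,103),(597,103),(593,206),(230,206)],300,140),.066);print("hold",h,h.mean(0))
s=cast(c,C([(291,120),(427,120),(562,120)],300,140),.141);print("scr",s)
hsv=cv2.cvtColor(c["frame"],cv2.COLOR_BGR2HSV)
m=((hsv[...,1]<45)&(hsv[...,2]>120)).astype(np.uint8)
for u,v in((329,226),(370,225),(416,230)):
    w=m*0;w[v-18:v+18,u-18:u+18]=m[v-18:v+18,u-18:u+18]
    ct=cv2.findContours(w,0,1)[0];ct=max(ct,key=cv2.contourArea)
    p=cast(c,cv2.boxPoints(cv2.minAreaRect(ct)),.028);d=np.linalg.norm(p-np.roll(p,-1,0),axis=1)
    i=d.argmax();e=p[(i+1)%4]-p[i];print("blk",p.mean(0),d,np.degrees(np.arctan2(e[1],e[0]))%180)
for n,uv in(("jar",(314,167)),): print(n,cast(c,uv,.07))
print("can",cast(c,(322.5,105),.15))
# side camera
s=cam("side");crop(s,"side_case.png",190,40,170,160,4);crop(s,"side_hold.png",330,170,130,130,5)
E
```

```text
rim [[0.7021 0.3062 0.042 ]
 [0.7156 0.1085 0.042 ]
 [0.4303 0.09   0.042 ]
 [0.4191 0.2889 0.042 ]] [0.5668 0.1984 0.042 ]
div [[0.5126 0.2901 0.042 ]
 [0.5243 0.0998 0.042 ]]
bar [[0.7279 0.1817 0.052 ]
 [0.7296 0.1511 0.052 ]
 [0.5098 0.1317 0.052 ]
 [0.5071 0.1638 0.052 ]] [0.6186 0.1571 0.052 ]
lidtop px [[155.2 122.4]
 [152.8 232. ]]
hold [[ 0.6517 -0.1222  0.066 ]
 [ 0.6544 -0.3401  0.066 ]
 [ 0.5927 -0.3362  0.066 ]
 [ 0.5901 -0.1258  0.066 ]] [ 0.6222 -0.2311  0.066 ]
scr [[ 0.6216 -0.1551  0.141 ]
 [ 0.6226 -0.2301  0.141 ]
 [ 0.6235 -0.3047  0.141 ]]
blk [ 0.4649 -0.0803  0.028 ] [0.0607 0.0326 0.0604 0.0325] 103.2852353642473
blk [ 0.4691 -0.1984  0.028 ] [0.0309 0.0612 0.0306 0.0611] 17.84620389134821
blk [ 0.4535 -0.3336  0.028 ] [0.0607 0.0314 0.0606 0.0312] 154.68210670095587
jar [[ 0.629  -0.0339  0.07  ]]
can [[ 0.7869 -0.0562  0.15  ]]
```

View pics/side_case.png

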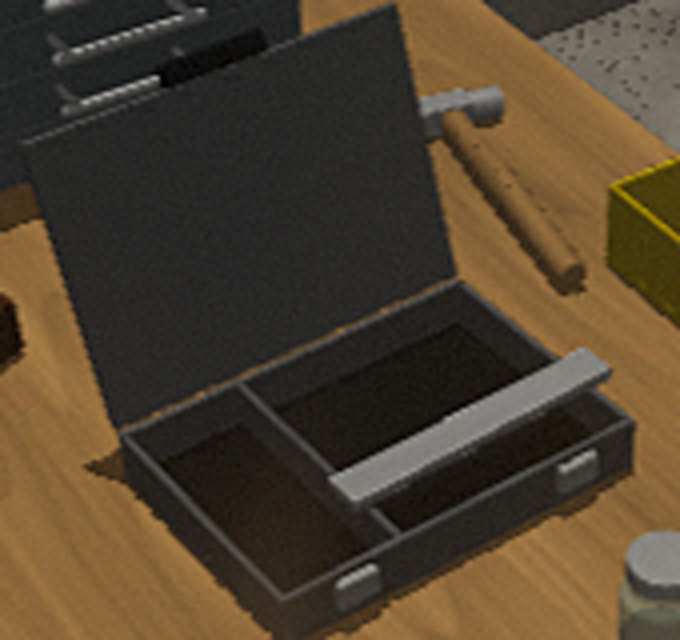

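View pics/side_hold.png

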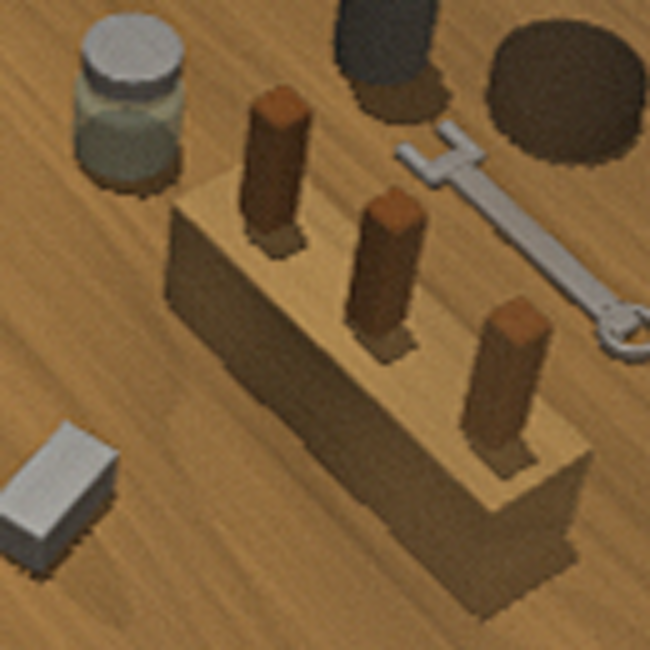

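```bash
python3 - <<'E'
from h import *
s=cam("side")
print(proj(s,[[.6216,-.1551,.141],[.6226,-.2301,.141],[.6235,-.3047,.141],[.6186,.1571,.052],[.4649,-.0803,.028],[.4691,-.1984,.028],[.4535,-.3336,.028],[.4303,.09,.042],[.4191,.2889,.042]]).round(1))
E
python3 -m pendant '[[5,-6,3,0.1,0.2],[9,-11,5,0.2,0.2],[12,-16,6,0.31,0.2],[15,-21,6,0.31,0.2],[18,-26,6,0.31,0.2],[21,-31,6,0.31,0.2],[24,-36,6,0.31,0.2],[27,-40,6,0.31,0.2],[32,-40.3,6,0.31,0.2],[38,-40.3,3,0.31,0.2],[44,-40.3,0,0.31,0.2],[49,-40.3,-4,0.31,0.2],[49,-40.3,-4,0.31,0.2],[49,-40.3,-4,0.31,0.2]]'
python3 - <<'E'
from h import *
c=cam("wrist");cv2.imwrite("pics/w1.png",c["frame"]);print(r.get_obs()["eef_rot"][:,1],r.get_obs()["joints"].round())
E
```

```text
[[385.4 189.1]
 [408.1 209.7]
 [432.4 231.8]
 [307.3 144.2]
 [308.3 230.7]
 [339.3 263.9]
 [371.7 311.7]
 [258.9 189.4]
 [218.7 147.4]]
clock: 2.1
tcp_pos: [0.618, 0.1575, 0.2101]
eef_rot: [[-0.996, -0.085, -0.001], [-0.085, 0.996, 0.0], [0.001, 0.0, -1.0]]
ft_force: [0.6, -0.2, 1.3]
opening: 0.0513
[-8.53896487e-02  9.96347631e-01  8.15005354e-05] [  3.  20.  83.   0.  77. -91.]
```

View pics/w1.png

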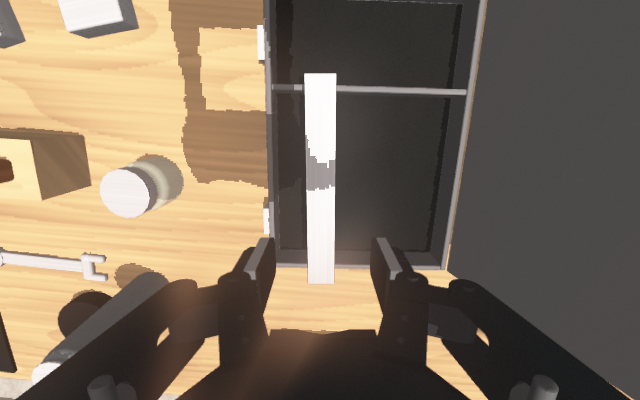

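```bash
python3 -m pendant '[[0,0,-5,-0.005,0.2],[0,0,-10,-0.005,0.2],[0,0,-13,-0.005,0.2],[0,0,-15,-0.005,0.2],[0,0,-15.1,-0.005,0.2],[0,0,-15.1,-0.005,-1],[0,0,-15.1,-0.005,-1],[0,0,-15.1,-0.005,-1],[0,0,-15.1,-0.005,-1]]'
python3 -m pendant '[[0,0,1,0,-1],[0,0,5,0,-1],[0,0,9,0,-1],[0,0,9,0,-1]]'
python3 - <<'E'
from h import *
c=cam("side");crop(c,"s2.png",190,40,200,160,4)
E
```

```text
clock: 3.28
tcp_pos: [0.6199, 0.1576, 0.0621]
eef_rot: [[-0.997, -0.08, 0.004], [-0.08, 0.997, 0.0], [-0.004, -0.0, -1.0]]
ft_force: [-1.1, -1.5, 6.4]
opening: 0.028
clock: 3.78
tcp_pos: [0.6211, 0.1578, 0.1543]
eef_rot: [[-0.997, -0.08, 0.009], [-0.08, 0.997, 0.001], [-0.009, -0.0, -1.0]]
ft_force: [0.8, 0.7, -2.3]
opening: 0.028
```

View pics/s2.png

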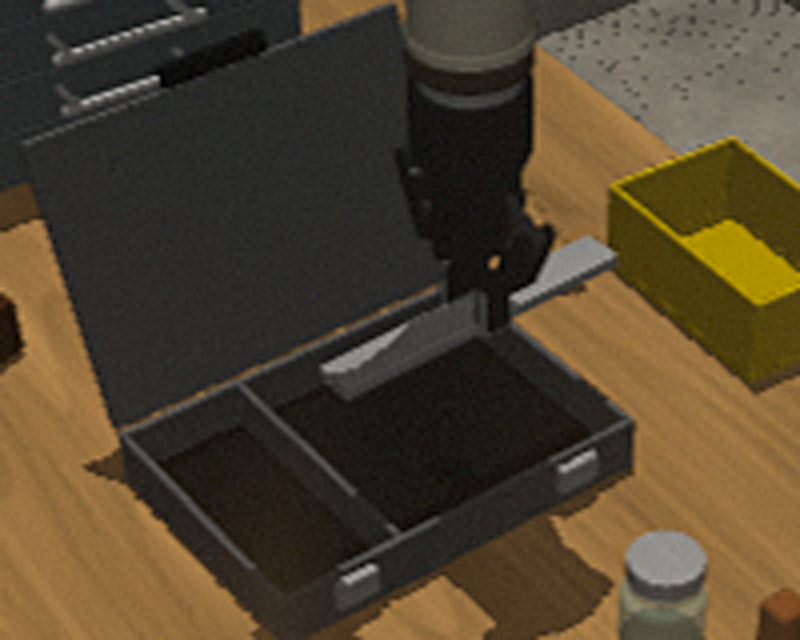

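```bash
python3 -m pendant '[[-5,-3,1,0,-1],[-10,-6,1,0,-1],[-15,-9,1,0,-1],[-20,-12,1,0,-1],[-26,-14,0,0,-1],[-26,-14,-5,0,-1],[-26,-14,-9,0,-1],[-26,-14,-11,0,-1],[-26,-14,-12,0,-1],[-26,-14,-12.6,0,-1],[-26,-14,-13,0,-1],[-26,-14,-13,0,-1]]'
```

```text
clock: 5.32
tcp_pos: [0.3586, 0.0174, 0.0201]
eef_rot: [[-0.997, -0.08, -0.0], [-0.08, 0.997, -0.0], [0.0, -0.0, -1.0]]
ft_force: [-3.9, 0.5, 4.9]
opening: 0.0278
```

```bash
python3 -m pendant '[[0,0,0,0,0.1],[0,0,0,0,0.1],[0,0,4,0,0.1],[0,0,10,0,0.1],[3,-3,16,-0.03,0.1],[8,-6,19,-0.068,0.1],[13,-9,20,-0.068,0.1],[18,-13,20,-0.068,0.1],[22,-17,20,-0.068,0.1],[26.3,-17.2,20,-0.068,0.1],[26.3,-17.2,19,-0.068,0.1],[26.3,-17.2,19,-0.068,0.1]]'
python3 - <<'E'
from h import *
c=cam("wrist");cv2.imwrite("pics/w3.png",c["frame"]);print(r.get_obs()["tcp_pos"])
c=cam("top");crop(c,"t3.png",140,110,300,150,2.6);
E
```

```text
clock: 6.82
tcp_pos: [0.6201, -0.1539, 0.2076]
eef_rot: [[-1.0, -0.012, -0.003], [-0.012, 1.0, 0.001], [0.003, 0.001, -1.0]]
ft_force: [-0.3, 0.3, -0.7]
opening: 0.0469
[ 0.62014965 -0.15394126  0.20860818]
```

View pics/w3.png

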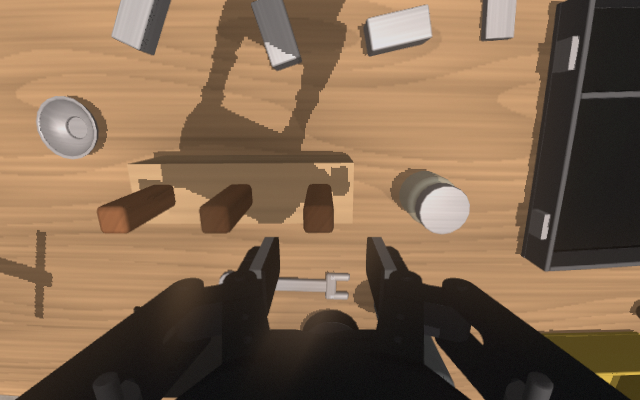

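View pics/t3.png

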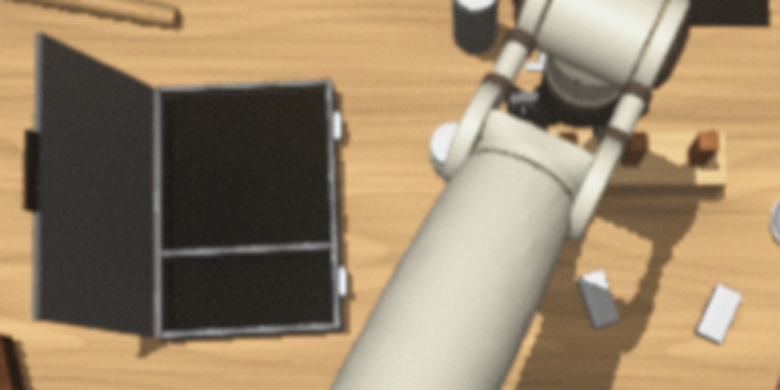

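```bash
python3 - <<'E'
from h import *
c=cam("wrist");print(cast(c,[(319,222),(225,221),(114,220)],.141).round(4),r.get_obs()["tcp_pos"])
E
```

```text
[[ 0.6219 -0.1569  0.141 ]
 [ 0.622  -0.2246  0.141 ]
 [ 0.6224 -0.3062  0.141 ]] [ 0.62053025 -0.15413763  0.20982952]
```

```bash
python3 -m pendant '[[0.15,-0.2,-3,0,0.1],[0.15,-0.2,-6,0,0.1],[0.15,-0.2,-8,0,0.1],[0.15,-0.2,-9,0,0.1],[0.15,-0.2,-9,0,0.1],[0.15,-0.2,-9,0,-1],[0.15,-0.2,-9,0,-1],[0.15,-0.2,-9,0,-1],[0.15,-0.2,-9,0,-1]]'
python3 -m pendant '[[0,0,1,0,-1],[0,0,3,0,-1],[0,0,4.5,0,-1],[0,0,5,0,-1],[0,0,5,0,-1]]'
```

```text
clock: 8.1
tcp_pos: [0.6236, -0.157, 0.1208]
eef_rot: [[-1.0, -0.012, 0.002], [-0.012, 1.0, -0.001], [-0.002, -0.001, -1.0]]
ft_force: [-0.6, -0.8, 6.9]
opening: 0.0215
clock: 8.72
tcp_pos: [0.6228, -0.1566, 0.1698]
eef_rot: [[-1.0, -0.012, 0.0], [-0.012, 1.0, -0.0], [-0.0, -0.0, -1.0]]
ft_force: [0.0, 0.1, -1.2]
opening: 0.0217
```

```bash
python3 -m pendant '[[-0.9,0,0,0,-1],[-1.8,0,0,0,-1],[-2.7,0,-0.2,0,-1],[-3.6,0,-0.4,0,-1],[-4.5,0,-0.6,0,-1],[-5.4,0,-0.9,0,-1],[-6.2,0,-1.3,0,-1],[-7.1,0,-1.8,0,-1],[-7.9,0,-2.4,0,-1],[-7.9,0,-2.4,0,-1]]'
python3 - <<'E'
from h import *
c=cam("side");crop(c,"s4.png",300,120,190,150,4)
E
```

```text
clock: 9.98
tcp_pos: [0.5429, -0.1566, 0.1449]
eef_rot: [[-1.0, -0.012, -0.001], [-0.012, 1.0, -0.0], [0.001, -0.0, -1.0]]
ft_force: [2.2, -0.9, 2.8]
opening: 0.0214
```

View pics/s4.png

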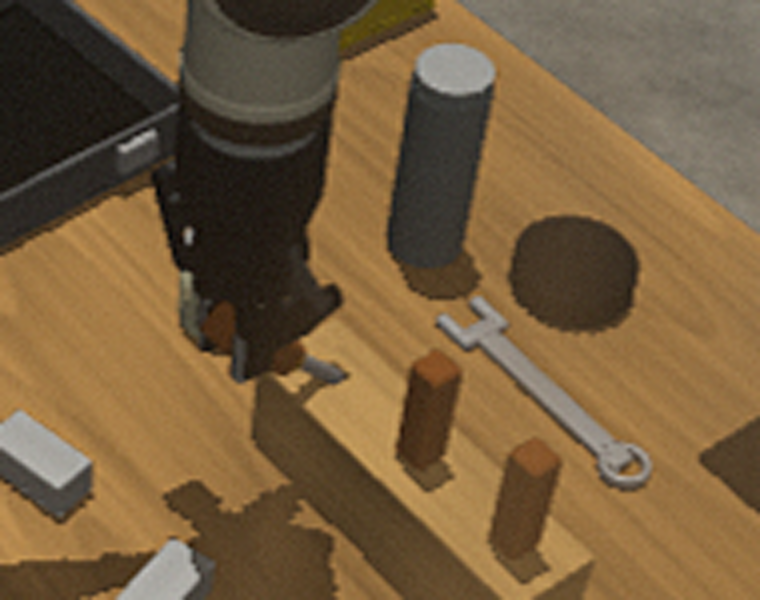

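```bash
python3 -m pendant '[[-0.3,0,-1,0,-1],[-0.6,0,-2,0,-1],[-0.8,0,-3,0,-1],[-1,0,-4,0,-1],[-1,0,-5,0,-1],[-1,0,-6,0,-1],[-1,0,-6.7,0,-1],[-1,0,-7.3,0,-1],[-1,0,-7.3,0,-1]]'
python3 - <<'E'
from h import *
c=cam("side");crop(c,"s5.png",300,120,190,150,4)
E
```

```text
clock: 11.15
tcp_pos: [0.5314, -0.1559, 0.0706]
eef_rot: [[-1.0, -0.012, -0.005], [-0.012, 1.0, 0.002], [0.005, 0.002, -1.0]]
ft_force: [-0.0, -0.1, -1.0]
opening: 0.0214
```

View pics/s5.png

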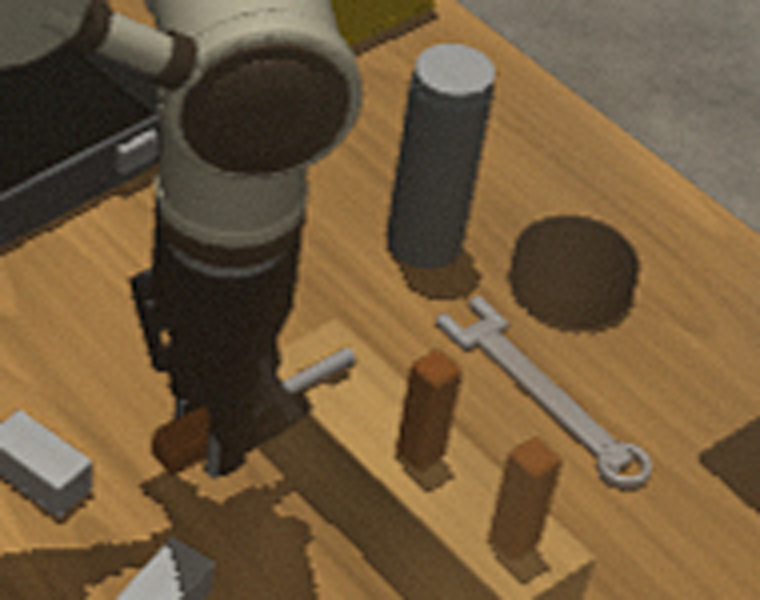

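```bash
python3 - <<'E'
from h import *
c=cam("side")
for uv in((300+352/4,120+356/4),(300+160/4,120+450/4)):
    d=ray(c,uv)[0];p=c["position"];print((p+d*(-.157-p[1])/d[1]).round(4))
E
```

```text
[ 0.6374 -0.157   0.0676]
[ 0.4989 -0.157   0.0751]
```

```bash
python3 -m pendant '[[0,0,3,0,-1],[0,0,7,0,-1],[0,4,9,0,-1],[0.5,10,9,0.02,-1],[1,16,9,0.05,-1],[2,22,9,0.05,-1],[3,28,9,0.05,-1],[4,34,9,0.05,-1],[4,40.2,9,0.05,-1],[4,40.2,6,0.05,-1],[4,40.2,6,0.05,-1]]'
python3 - <<'E'
from h import *
c=cam("side");crop(c,"s6.png",190,40,200,160,4)
c=cam("wrist");cv2.imwrite("pics/w6.png",c["frame"])
E
```

```text
clock: 12.62
tcp_pos: [0.5704, 0.2457, 0.1285]
eef_rot: [[-0.998, -0.064, -0.009], [-0.064, 0.998, -0.002], [0.009, -0.002, -1.0]]
ft_force: [0.5, -0.3, -1.8]
opening: 0.0214
```

View pics/s6.png

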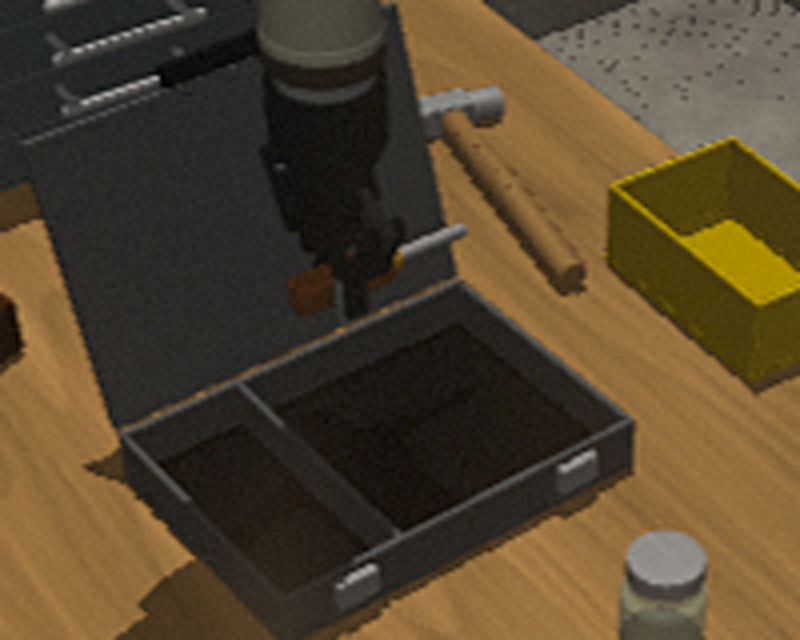

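View pics/w6.png

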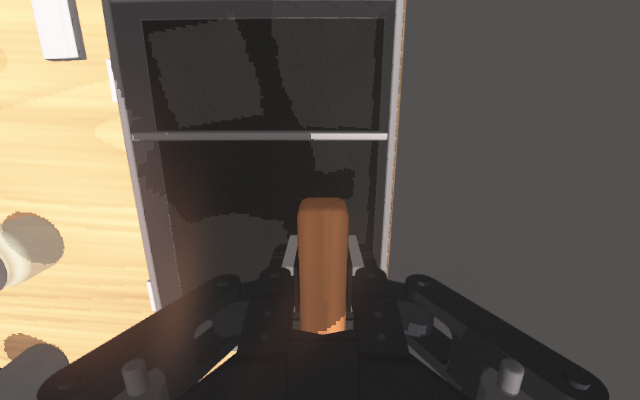

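```bash
python3 -m pendant '[[0,0,-3,0,-1],[0,0,-5,0,-1],[0,0,-7,0,-1],[0,0,-8.5,0,-1],[0,0,-9.3,0,-1],[0,0,-9.8,0,-1],[0,0,-9.8,0,-1]]'
python3 - <<'E'
from h import *
c=cam("side");crop(c,"s7.png",190,40,200,160,4)
E
```

```text
clock: 13.6
tcp_pos: [0.5738, 0.2456, 0.0344]
eef_rot: [[-0.998, -0.062, 0.0], [-0.062, 0.998, 0.0], [-0.0, 0.0, -1.0]]
ft_force: [-0.2, -0.2, -0.3]
opening: 0.0212
```

View pics/s7.png

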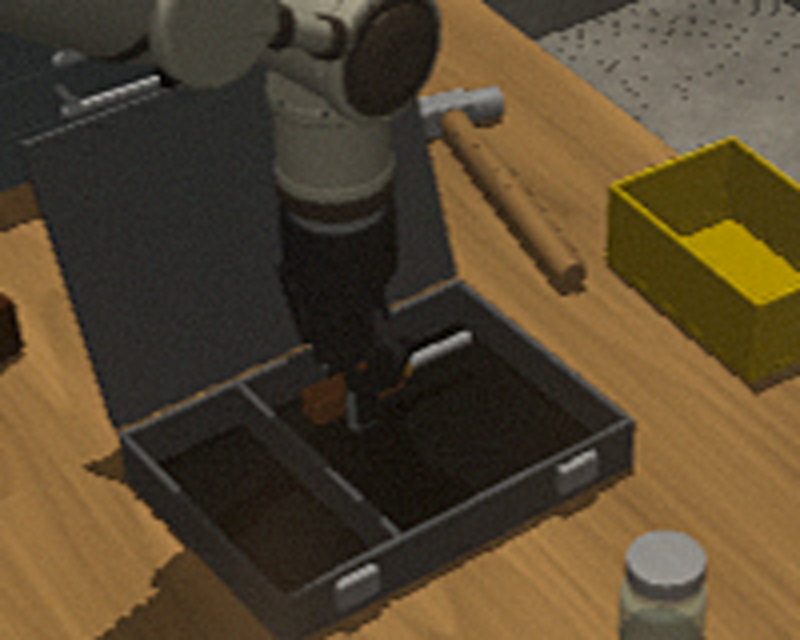

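```bash
python3 -m pendant '[[0,0,-0.3,0,-1],[0,0,-0.6,0,-1],[0,0,-0.6,0,-1]]'
python3 -m pendant '[[0,0,0,0,-0.1],[0,0,0,0,-0.1],[0,0,0,0,-0.1],[0,0,4,0,-0.1],[0,0,10,0,-0.1],[0,0,16,0,-0.1],[0,0,16,0,-0.1]]'
python3 - <<'E'
from h import *
c=cam("side");crop(c,"s8.png",190,40,200,160,4)
E
```

```text
clock: 14.02
tcp_pos: [0.5734, 0.2455, 0.028]
eef_rot: [[-0.998, -0.062, -0.001], [-0.062, 0.998, -0.0], [0.001, -0.0, -1.0]]
ft_force: [0.0, 0.3, -1.5]
opening: 0.0212
clock: 14.9
tcp_pos: [0.5775, 0.2464, 0.1957]
eef_rot: [[-0.998, -0.062, 0.013], [-0.062, 0.998, 0.003], [-0.013, 0.002, -1.0]]
ft_force: [0.8, -0.3, 0.8]
opening: 0.0381
```

View pics/s8.png

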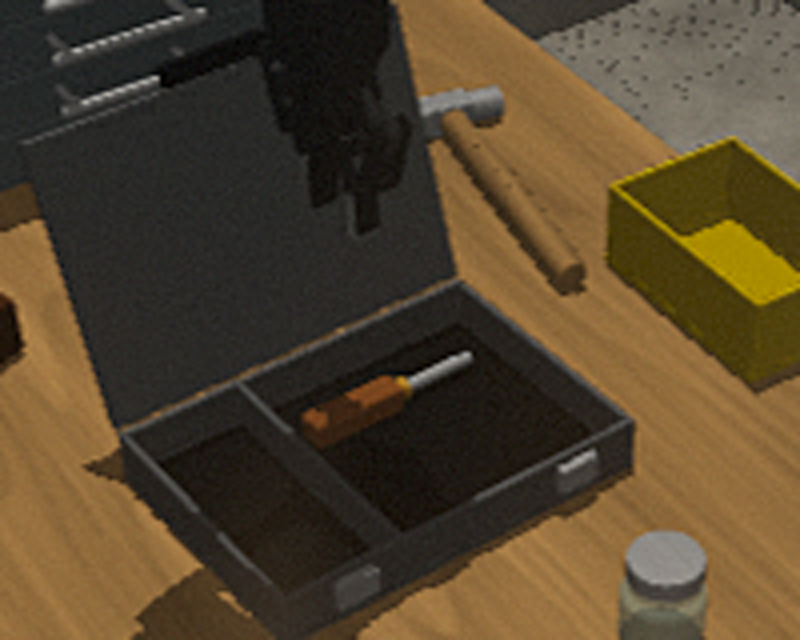

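```bash
python3 -m pendant '[[0,-5,2,0,0],[1,-11,2,0,0],[2,-17,2,0,0],[3,-23,2,-0.02,0.1],[4,-29,2,-0.05,0.1],[4.8,-35,2,-0.05,0.1],[4.8,-41,2,-0.05,0.1],[4.8,-47.6,1,-0.05,0.1],[4.8,-47.6,1,-0.05,0.1],[4.8,-47.6,1,-0.05,0.1]]'
python3 - <<'E'
from h import *
c=cam("wrist");cv2.imwrite("pics/w9.png",c["frame"]);print(r.get_obs()["tcp_pos"])
print(proj(c,[[.6226,-.2303,.141],[.6235,-.3055,.141]]))
E
```

```text
clock: 16.2
tcp_pos: [0.6208, -0.23, 0.1963]
eef_rot: [[-1.0, -0.011, -0.003], [-0.011, 1.0, 0.002], [0.003, 0.002, -1.0]]
ft_force: [-0.1, -0.9, -1.5]
opening: 0.0472
[ 0.62123389 -0.22920996  0.19693178]
[[322.51045231 229.39919443]
 [211.30787626 229.46185618]]
```

View pics/w9.png

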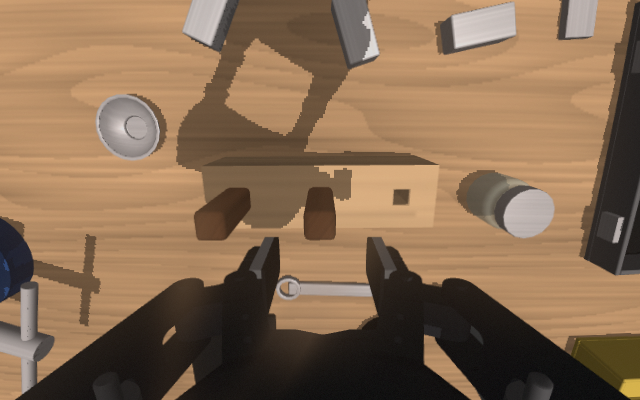

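```bash
python3 -m pendant '[[0.15,-0.15,-3,0,0.1],[0.15,-0.15,-6,0,0.1],[0.15,-0.15,-7.7,0,0.1],[0.15,-0.15,-7.7,0,0.1],[0.15,-0.15,-7.7,0,-1],[0.15,-0.15,-7.7,0,-1],[0.15,-0.15,-7.7,0,-1],[0.15,-0.15,-7.7,0,-1]]'
python3 -m pendant '[[0,0,1,0,-1],[0,0,3,0,-1],[0,0,4.5,0,-1],[0,0,5,0,-1],[0,0,5,0,-1]]'
```

```text
clock: 17.25
tcp_pos: [0.6243, -0.2324, 0.1232]
eef_rot: [[-1.0, -0.012, 0.003], [-0.012, 1.0, -0.001], [-0.003, -0.001, -1.0]]
ft_force: [0.7, 0.6, 5.5]
opening: 0.0215
clock: 17.88
tcp_pos: [0.6233, -0.2321, 0.1718]
eef_rot: [[-1.0, -0.012, 0.0], [-0.012, 1.0, -0.0], [-0.0, -0.0, -1.0]]
ft_force: [0.1, -0.6, -1.8]
opening: 0.021
```

```bash
python3 -m pendant '[[-0.9,0,0,0,-1],[-1.8,0,0,0,-1],[-2.7,0,-0.2,0,-1],[-3.6,0,-0.4,0,-1],[-4.5,0,-0.6,0,-1],[-5.4,0,-0.9,0,-1],[-6.2,0,-1.3,0,-1],[-7.1,0,-1.8,0,-1],[-7.9,0,-2.4,0,-1],[-7.9,0,-2.4,0,-1]]'
python3 -m pendant '[[-0.3,0,-1,0,-1],[-0.6,0,-2,0,-1],[-0.8,0,-3,0,-1],[-1,0,-4,0,-1],[-1,0,-5,0,-1],[-1,0,-6,0,-1],[-1,0,-6.8,0,-1],[-1,0,-7.5,0,-1],[-1,0,-7.5,0,-1]]'
python3 - <<'E'
from h import *
c=cam("side");crop(c,"s10.png",300,120,190,150,4)
E
```

```text
clock: 19.12
tcp_pos: [0.5432, -0.2322, 0.147]
eef_rot: [[-1.0, -0.012, -0.001], [-0.012, 1.0, -0.0], [0.001, -0.0, -1.0]]
ft_force: [-0.0, -1.3, 3.3]
opening: 0.0213
clock: 20.25
tcp_pos: [0.5318, -0.2317, 0.0706]
eef_rot: [[-1.0, -0.012, -0.005], [-0.012, 1.0, 0.002], [0.005, 0.002, -1.0]]
ft_force: [0.1, 0.6, -0.8]
opening: 0.0215
```

View pics/s10.png

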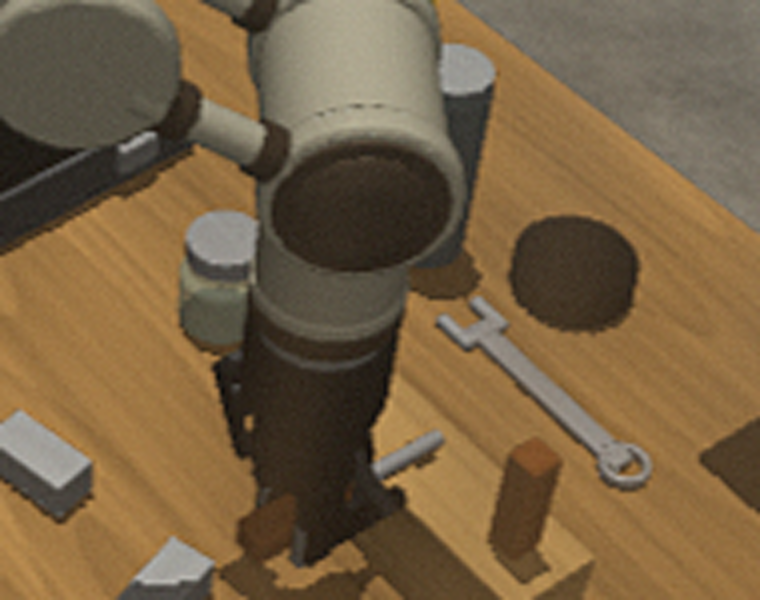

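```bash
python3 -m pendant '[[0,0,3,0,-1],[0,0,7,0,-1],[0,5,9,0,-1],[0.5,11,9,0.02,-1],[1,17,9,0.05,-1],[2,23,9,0.05,-1],[3,29,9,0.05,-1],[4.2,36,9,0.05,-1],[4.2,42.2,9,0.05,-1],[4.2,42.3,5,0.05,-1],[4.2,42.3,1,0.05,-1],[4.2,42.3,-1.5,0.05,-1],[4.2,42.3,-3.3,0.05,-1],[4.2,42.3,-4.2,0.05,-1],[4.2,42.3,-4.2,0.05,-1],[4.2,42.3,-4.2,0.05,-1]]'
python3 - <<'E'
from h import *
c=cam("side");crop(c,"s11.png",190,40,200,160,4)
E
```

```text
clock: 22.3
tcp_pos: [0.5771, 0.1911, 0.0315]
eef_rot: [[-0.998, -0.062, 0.002], [-0.062, 0.998, 0.0], [-0.002, 0.0, -1.0]]
ft_force: [0.7, 0.4, -1.1]
opening: 0.0215
```

View pics/s11.png

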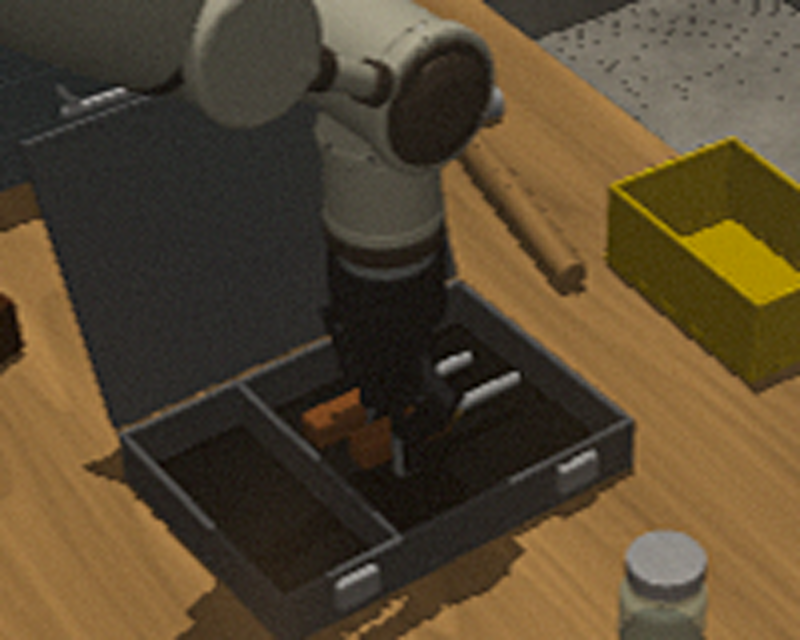

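```bash
python3 -m pendant '[[0,0,-0.3,0,-1],[0,0,-0.3,0,-0.1],[0,0,-0.3,0,-0.1],[0,0,-0.3,0,-0.1],[0,0,4,0,-0.1],[0,0,10,0,-0.1],[0,-2,16,0,0],[1,-8,17,0,0],[2,-14,17,0,0],[3,-20,17,-0.05,0],[3,-26,17,-0.05,0],[4,-32,17,-0.05,0],[4.5,-38,17,-0.05,0.1],[4.5,-44,17,-0.05,0.1],[4.5,-49.6,17,-0.05,0.1],[4.5,-49.6,17,-0.05,0.1],[4.5,-49.6,17,-0.05,0.1]]'
python3 - <<'E'
from h import *
c=cam("wrist");cv2.imwrite("pics/w12.png",c["frame"]);print(r.get_obs()["tcp_pos"])
c=cam("side");crop(c,"s12.png",190,40,200,160,4)
E
```

```text
clock: 24.48
tcp_pos: [0.6211, -0.3046, 0.2]
eef_rot: [[-1.0, -0.012, -0.0], [-0.012, 1.0, 0.001], [0.0, 0.001, -1.0]]
ft_force: [0.0, 0.2, 0.0]
opening: 0.0469
[ 0.62126894 -0.30387327  0.20013222]
```

View pics/w12.png

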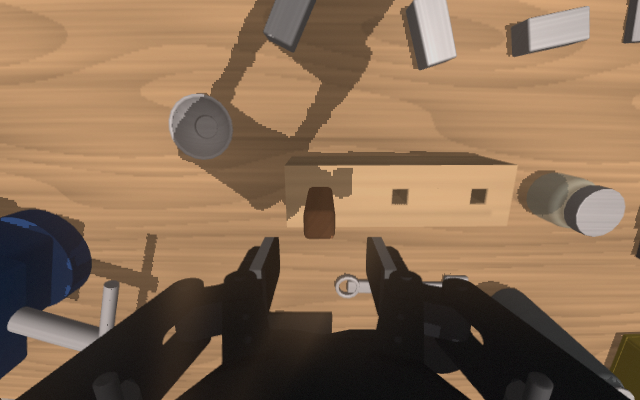

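View pics/s12.png

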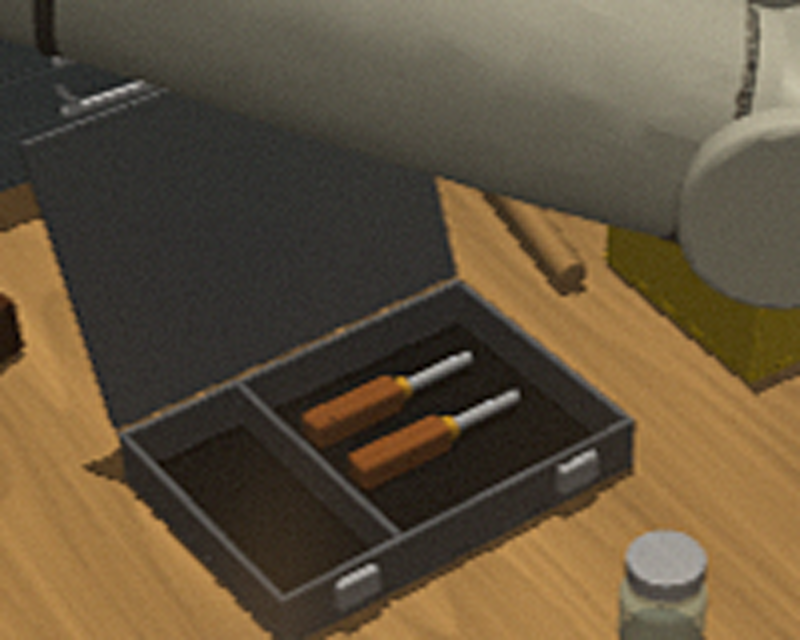

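```bash
python3 -m pendant '[[0.15,-0.15,-3,0,0.1],[0.15,-0.15,-6,0,0.1],[0.15,-0.15,-8,0,0.1],[0.15,-0.15,-8,0,0.1],[0.15,-0.15,-8,0,-1],[0.15,-0.15,-8,0,-1],[0.15,-0.15,-8,0,-1],[0.15,-0.15,-8,0,-1]]'
python3 -m pendant '[[0,0,1,0,-1],[0,0,3,0,-1],[0,0,4.5,0,-1],[0,0,5,0,-1],[0,0,5,0,-1]]'
```

```text
clock: 25.58
tcp_pos: [0.6237, -0.3071, 0.1224]
eef_rot: [[-1.0, -0.012, 0.003], [-0.012, 1.0, -0.002], [-0.003, -0.002, -1.0]]
ft_force: [-0.3, -0.1, 6.0]
opening: 0.0214
clock: 26.2
tcp_pos: [0.6228, -0.3066, 0.1709]
eef_rot: [[-1.0, -0.012, 0.0], [-0.012, 1.0, -0.001], [-0.0, -0.001, -1.0]]
ft_force: [-0.0, -0.7, -1.4]
opening: 0.0209
```

```bash
python3 -m pendant '[[-0.9,0,0,0,-1],[-1.8,0,0,0,-1],[-2.7,0,-0.2,0,-1],[-3.6,0,-0.4,0,-1],[-4.5,0,-0.6,0,-1],[-5.4,0,-0.9,0,-1],[-6.2,0,-1.3,0,-1],[-7.1,0,-1.8,0,-1],[-7.9,0,-2.4,0,-1],[-7.9,0,-2.4,0,-1]]'
python3 -m pendant '[[-0.3,0,-1,0,-1],[-0.6,0,-2,0,-1],[-0.8,0,-3,0,-1],[-1,0,-4,0,-1],[-1,0,-5,0,-1],[-1,0,-6,0,-1],[-1,0,-6.8,0,-1],[-1,0,-7.4,0,-1],[-1,0,-7.4,0,-1]]'
python3 - <<'E'
from h import *
c=cam("side");crop(c,"s13.png",320,140,190,150,4)
E
```

```text
clock: 27.45
tcp_pos: [0.5444, -0.3068, 0.1469]
eef_rot: [[-1.0, -0.012, 0.003], [-0.012, 1.0, -0.001], [-0.003, -0.001, -1.0]]
ft_force: [4.2, -0.2, 1.7]
opening: 0.0213
clock: 28.58
tcp_pos: [0.5306, -0.307, 0.0712]
eef_rot: [[-1.0, -0.011, -0.006], [-0.011, 1.0, 0.001], [0.006, 0.001, -1.0]]
ft_force: [0.7, -0.4, -1.2]
opening: 0.021
```

View pics/s13.png

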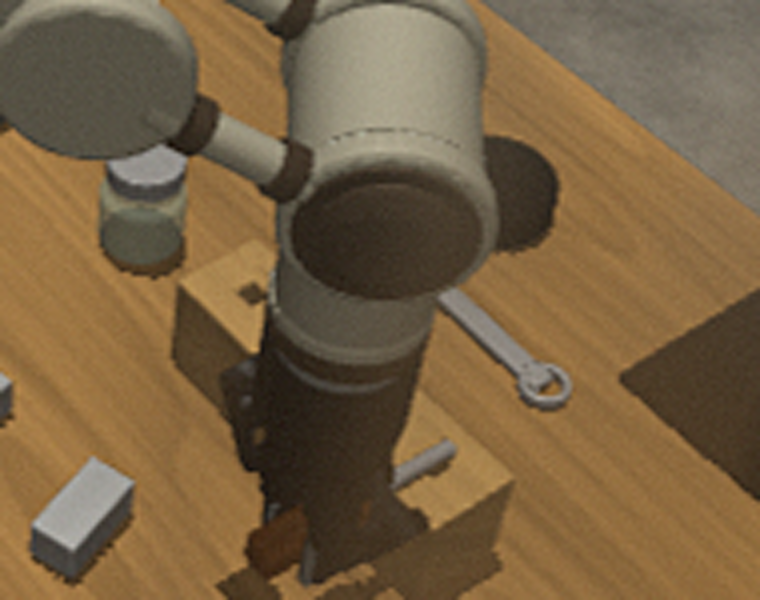

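```bash
python3 -m pendant '[[0,0,3,0,-1],[0,0,7,0,-1],[0,5,9,0,-1],[0.5,11,9,0.02,-1],[1,17,9,0.05,-1],[2,23,9,0.05,-1],[3,29,9,0.05,-1],[4.6,36,9,0.05,-1],[4.7,41,9,0.05,-1],[4.7,44.6,9,0.05,-1],[4.7,44.6,5,0.05,-1],[4.7,44.6,1,0.05,-1],[4.7,44.6,-1.5,0.05,-1],[4.7,44.6,-3.5,0.05,-1],[4.7,44.6,-4.5,0.05,-1],[4.7,44.6,-4.5,0.05,-1],[4.7,44.6,-4.5,0.05,-1]]'
python3 - <<'E'
from h import *
c=cam("side");crop(c,"s14.png",190,40,200,160,4)
E
```

```text
clock: 30.75
tcp_pos: [0.5815, 0.1395, 0.0284]
eef_rot: [[-0.998, -0.062, 0.002], [-0.062, 0.998, -0.0], [-0.002, -0.0, -1.0]]
ft_force: [1.1, -0.2, -0.7]
opening: 0.0215
```

View pics/s14.png

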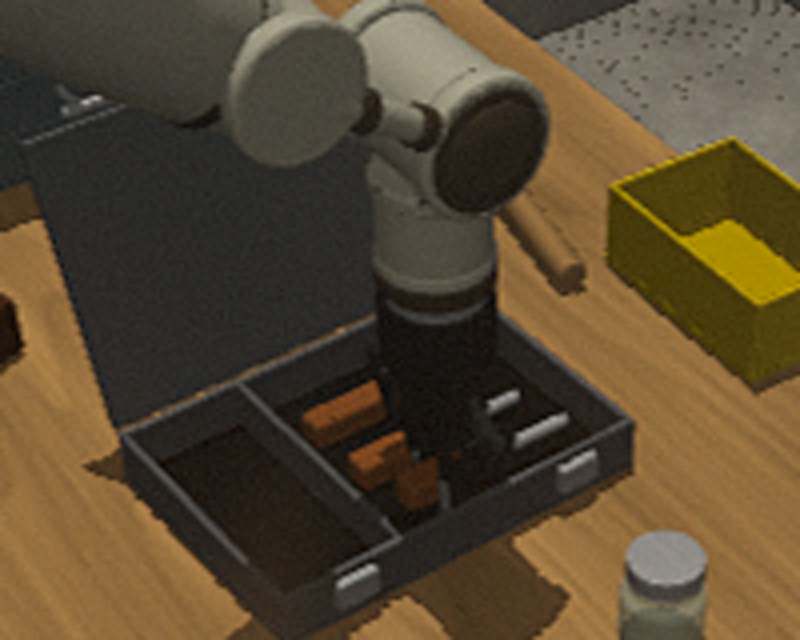

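```bash
python3 -m pendant '[[0,0,0,0,-0.3],[0,0,0,0,-0.3],[0,0,0,0,-0.3],[0,0,4,0,-0.3],[0,0,10,0,-0.3],[0,0,16,0,-0.3],[-5,-5,20,0,0.1],[-10,-10,20,0,0.2],[-14,-15,20,0,0.2],[-18,-20,20,0,0.2],[-18,-20,20,0,0.2]]'
python3 - <<'E'
from h import *
c=cam("side");crop(c,"s15.png",190,40,200,160,4)
c=cam("top");cv2.imwrite("pics/t15.png",c["frame"])
c=cam("wrist");cv2.imwrite("pics/w15.png",c["frame"])
E
```

```text
clock: 32.17
tcp_pos: [0.399, -0.062, 0.2274]
eef_rot: [[-0.998, -0.06, 0.0], [-0.06, 0.998, -0.001], [-0.0, -0.001, -1.0]]
ft_force: [0.4, -0.6, -0.4]
opening: 0.0513
```

View pics/s15.png

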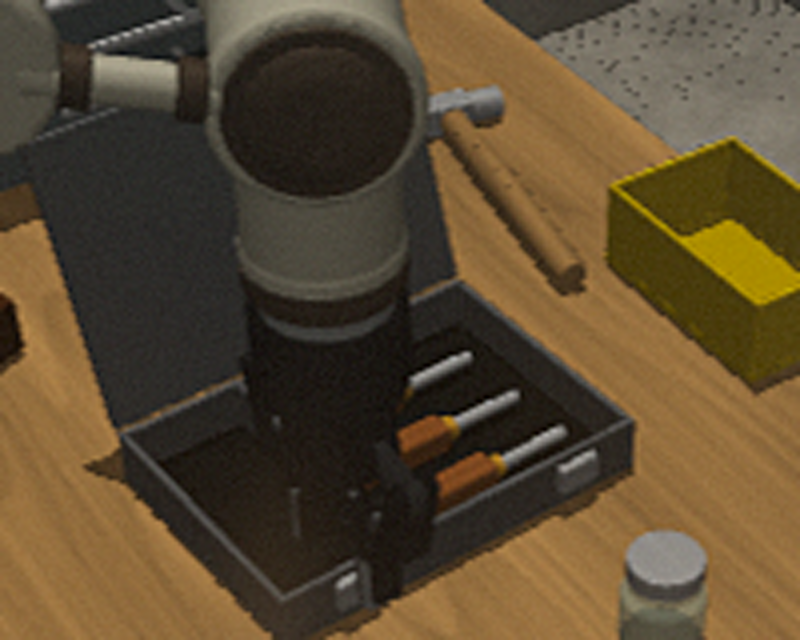

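View pics/t15.png

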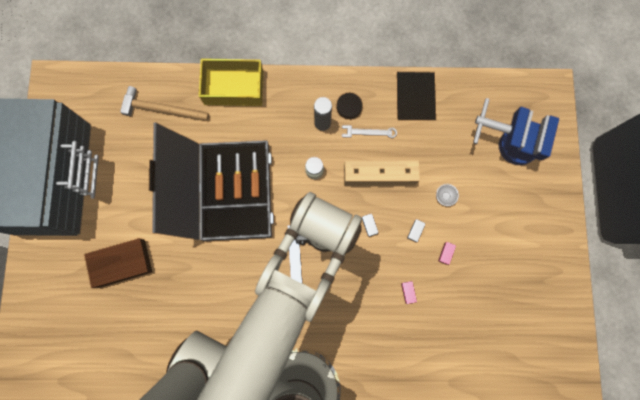

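View pics/w15.png

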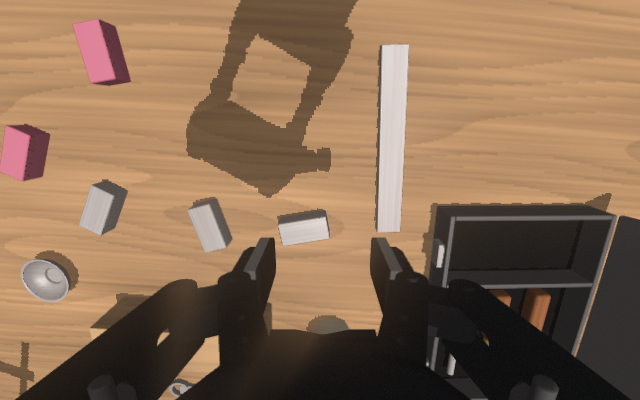

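```bash
cat >> h.py <<'E'
def blocks(c,zt=.028,smax=45,vmin=110,roi=None,amin=60,amax=1e5):
    hsv=cv2.cvtColor(c["frame"],cv2.COLOR_BGR2HSV)
    m=((hsv[...,1]<smax)&(hsv[...,2]>vmin)).astype(np.uint8)
    out=[]
    for ct in cv2.findContours(m,0,1)[0]:
        if amin<cv2.contourArea(ct)<amax:
            R=cv2.minAreaRect(ct);p=cast(c,cv2.boxPoints(R),zt);d=np.linalg.norm(p-np.roll(p,-1,0),axis=1);i=d.argmax();e=p[(i+1)%4]-p[i]
            if .05<d[i]<.08 and .025<d.min()<.042: print("px",np.round(R[0],0),"pos",p.mean(0).round(4),d[:2].round(3),"ang",round(np.degrees(np.arctan2(e[1],e[0]))%180,1))
E
python3 - <<'E'
from h import *
c=cam("wrist");blocks(c,vmin=150,smax=60)
print(cast(c,[(305,226)],.028))
print('top');blocks(cam("top"))
E
```

```text
px [302. 230.] pos [ 0.4639 -0.0826  0.028 ] [0.059 0.029] ang 103.7
px [205. 227.] pos [ 0.4678 -0.201   0.028 ] [0.029 0.061] ang 17.3
px [ 95. 209.] pos [ 0.452  -0.3366  0.028 ] [0.063 0.029] ang 154.2
[[ 0.45778266 -0.0795723   0.028     ]]
top
px [416. 230.] pos [ 0.4535 -0.3336  0.028 ] [0.061 0.031] ang 155.1
px [370. 225.] pos [ 0.4689 -0.198   0.028 ] [0.032 0.061] ang 17.8
```

```bash
python3 -m pendant '[[3,-1,-2,-0.18,0.2],[6.5,-1.9,-4,-0.36,0.2],[6.5,-1.9,-7,-0.54,0.2],[6.5,-1.9,-9,-0.72,0.2],[6.5,-1.9,-9,-0.9,0.2],[6.5,-1.9,-9,-1.08,0.2],[6.5,-1.9,-9,-1.26,0.2],[6.5,-1.9,-9,-1.396,0.2],[6.5,-1.9,-9,-1.396,0.2],[6.5,-1.9,-9,-1.396,0.2]]'
python3 - <<'E'
from h import *
c=cam("wrist");cv2.imwrite("pics/w16.png",c["frame"]);blocks(c,vmin=150,smax=60)
E
```

```text
clock: 33.67
tcp_pos: [0.466, -0.0789, 0.1372]
eef_rot: [[-0.238, 0.971, -0.0], [0.971, 0.238, 0.0], [0.0, -0.0, -1.0]]
ft_force: [-0.5, -0.8, -0.5]
opening: 0.0518
px [571. 317.] pos [ 0.7343 -0.1363  0.028 ] [0.06  0.033] ang 87.8
```

View pics/w16.png

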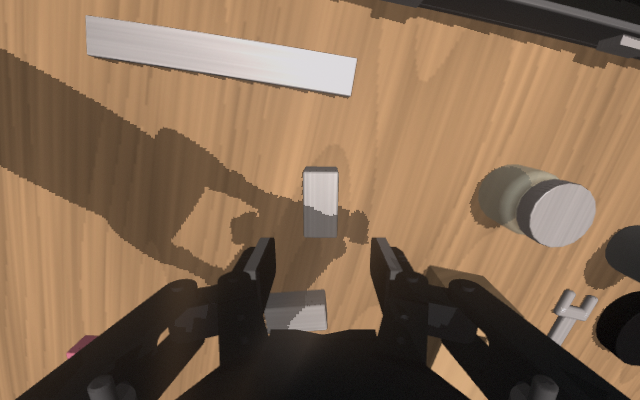

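```bash
python3 - <<'E'
from h import *
c=cam("wrist");print(cast(c,[(321,172),(321,237),(321,204)],.028),r.get_obs()["tcp_pos"])
E
```

```text
[[ 0.45789872 -0.05380244  0.028     ]
 [ 0.47159622 -0.11036763  0.028     ]
 [ 0.46441543 -0.08071183  0.028     ]] [ 0.46586991 -0.07916779  0.13722735]
```

```bash
python3 -m pendant '[[-0.1,-0.25,-3,0,0.2],[-0.1,-0.25,-7,0,0.2],[-0.1,-0.25,-10,0,0.2],[-0.1,-0.25,-11.5,0,0.2],[-0.1,-0.25,-11.5,0,0.2],[-0.1,-0.25,-11.5,0,-1],[-0.1,-0.25,-11.5,0,-1],[-0.1,-0.25,-11.5,0,-1],[-0.1,-0.25,-11.5,0,-1]]'
python3 -m pendant '[[0,0,2,0,-1],[0,3,6,0.15,-1],[0,8,9,0.33,-1],[0,14,9,0.51,-1],[0,20,9,0.69,-1],[0,26,9,0.87,-1],[0.2,31,9,1.05,-1],[0.4,33,9,1.23,-1],[0.4,33,9,1.4,-1],[0.4,33,9,1.4,-1]]'
python3 - <<'E'
from h import *
c=cam("side");crop(c,"s17.png",190,40,200,160,4)
c=cam("wrist");cv2.imwrite("pics/w17.png",c["frame"])
E
```

```text
clock: 34.9
tcp_pos: [0.4661, -0.0826, 0.0239]
eef_rot: [[-0.235, 0.972, 0.003], [0.972, 0.235, -0.001], [-0.002, 0.003, -1.0]]
ft_force: [-0.7, -0.8, 7.3]
opening: 0.0291
clock: 36.15
tcp_pos: [0.4684, 0.2482, 0.1122]
eef_rot: [[-0.998, -0.065, -0.0], [-0.065, 0.998, -0.0], [0.0, -0.0, -1.0]]
ft_force: [-0.3, -0.7, -1.3]
opening: 0.0289
```

View pics/s17.png

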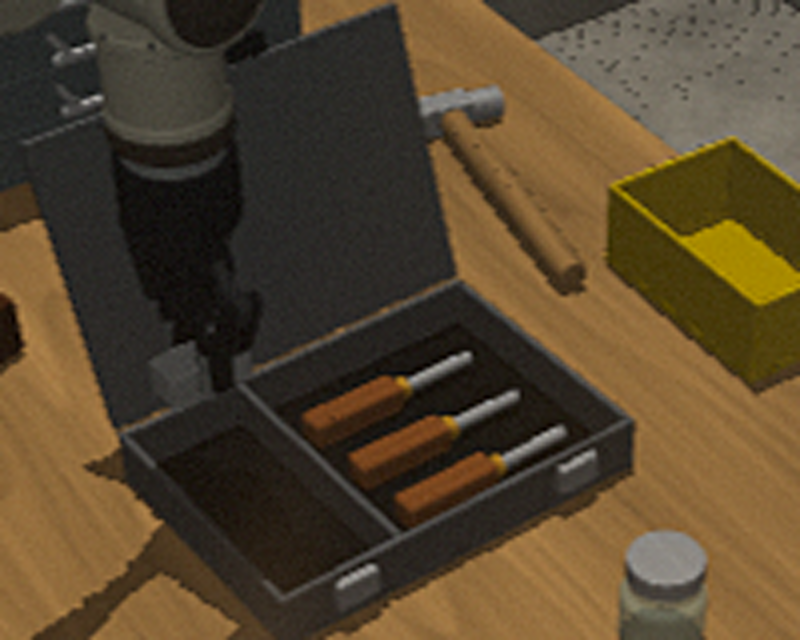

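View pics/w17.png

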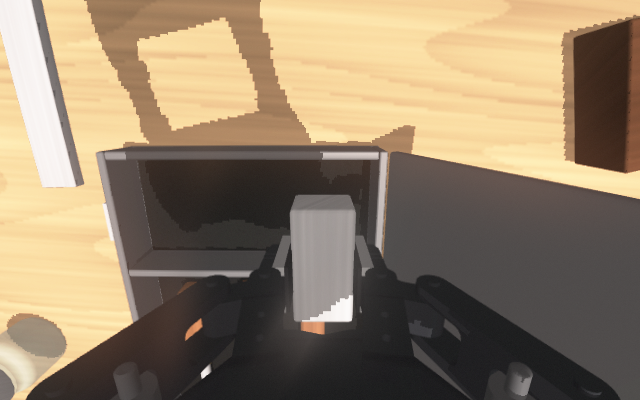

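```bash
python3 -m pendant '[[0,-0.2,-3,0,-1],[0,-0.2,-5.5,0,-1],[0,-0.2,-7.5,0,-1],[0,-0.2,-8.3,0,-1],[0,-0.2,-8.3,0,-1],[0,-0.2,-8.4,0,-1]]'
python3 -m pendant '[[0,0,0,0,-0.05],[0,0,0,0,-0.05],[0,0,0,0,-0.05],[0,0,4,0,-0.05],[0,0,10,0,-0.05],[0,-5,16,0,0],[0,-11,16,0,0],[0,-17,16,0,0.1],[0,-23,16,0,0.2],[0,-29,16,0.1,0.2],[0,-35,12,0.24,0.2],[0,-40,10,0.24,0.2],[0,-44.5,10,0.24,0.2],[0,-44.5,10,0.24,0.2],[0,-44.5,10,0.24,0.2]]'
python3 - <<'E'
from h import *
c=cam("side");crop(c,"s18.png",190,40,200,160,4)
c=cam("wrist");cv2.imwrite("pics/w18.png",c["frame"]);blocks(c,vmin=150,smax=60)
print('top');blocks(cam("top"))
E
```

```text
clock: 37.0
tcp_pos: [0.4694, 0.2459, 0.0298]
eef_rot: [[-0.998, -0.065, 0.001], [-0.065, 0.998, 0.0], [-0.001, -0.0, -1.0]]
ft_force: [-6.2, -2.0, 14.5]
opening: 0.0289
clock: 38.88
tcp_pos: [0.4686, -0.1984, 0.1282]
eef_rot: [[-0.954, -0.301, -0.0], [-0.301, 0.954, 0.001], [0.0, 0.001, -1.0]]
ft_force: [0.7, 0.5, -0.3]
opening: 0.0511
top
px [213. 325.] pos [0.1808 0.2427 0.028 ] [0.03  0.059] ang 53.3
px [416. 230.] pos [ 0.4542 -0.3338  0.028 ] [0.059 0.031] ang 152.6
px [216. 222.] pos [0.4699 0.2478 0.028 ] [0.032 0.062] ang 2.7
```

View pics/s18.png

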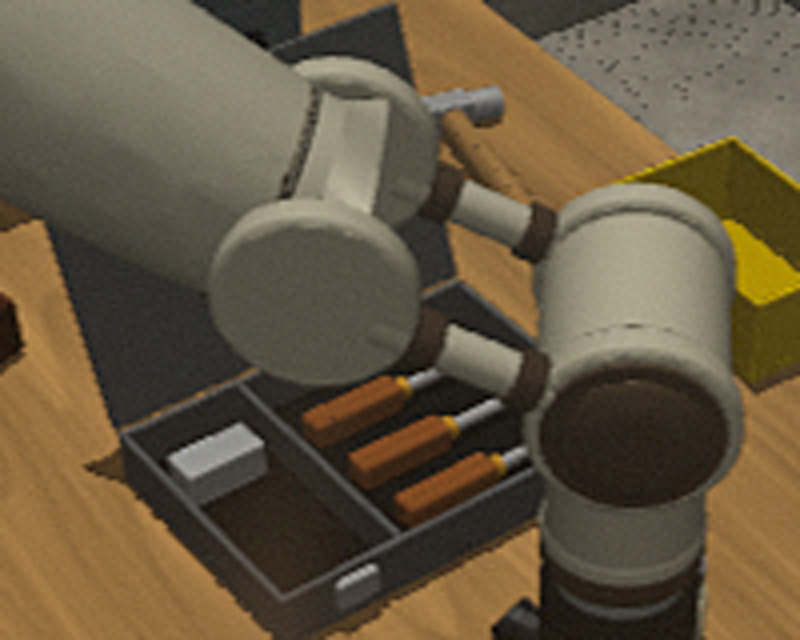

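View pics/w18.png

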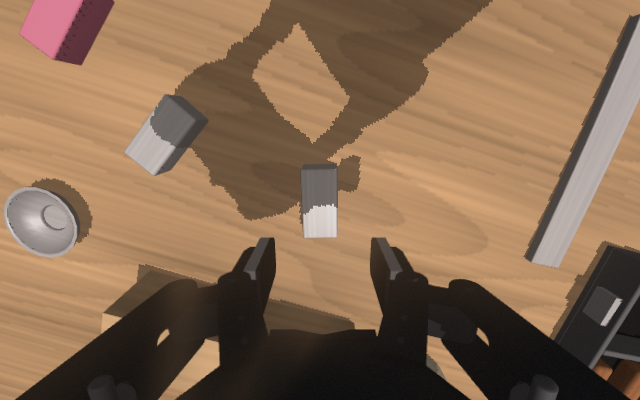

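```bash
python3 - <<'E'
from h import *
c=cam("wrist");print(cast(c,[(320,168),(320,238),(320,203)],.028),r.get_obs()["tcp_pos"])
E
```

```text
[[ 0.43882457 -0.20958332  0.028     ]
 [ 0.4961464  -0.19154832  0.028     ]
 [ 0.46646635 -0.20088555  0.028     ]] [ 0.46883131 -0.19780814  0.12841391]
```

```bash
python3 -m pendant '[[-0.1,-0.2,-4,0,0.2],[-0.1,-0.2,-8,0,0.2],[-0.1,-0.2,-10.6,0,0.2],[-0.1,-0.2,-10.6,0,0.2],[-0.1,-0.2,-10.6,0,-1],[-0.1,-0.2,-10.6,0,-1],[-0.1,-0.2,-10.6,0,-1],[-0.1,-0.2,-10.6,0,-1]]'
python3 -m pendant '[[0,0,2,0,-1],[0,3,6,0,-1],[0,8,9,-0.1,-1],[0,14,9,-0.24,-1],[0,20,9,-0.24,-1],[0,26,9,-0.24,-1],[0.2,32,9,-0.24,-1],[0.4,37,9,-0.24,-1],[0.4,39.2,9,-0.24,-1],[0.4,39.2,6,-0.24,-1],[0.4,39.2,6,-0.24,-1]]'
python3 - <<'E'
from h import *
c=cam("side");crop(c,"s19.png",190,40,200,160,4)
E
```

```text
clock: 40.08
tcp_pos: [0.469, -0.2017, 0.0241]
eef_rot: [[-0.953, -0.301, 0.003], [-0.302, 0.953, -0.002], [-0.002, -0.002, -1.0]]
ft_force: [0.4, 1.6, 6.1]
opening: 0.0285
clock: 41.45
tcp_pos: [0.4692, 0.1909, 0.0802]
eef_rot: [[-0.998, -0.067, -0.006], [-0.067, 0.998, -0.001], [0.006, -0.001, -1.0]]
ft_force: [-0.8, -0.6, -1.4]
opening: 0.0287
```

View pics/s19.png

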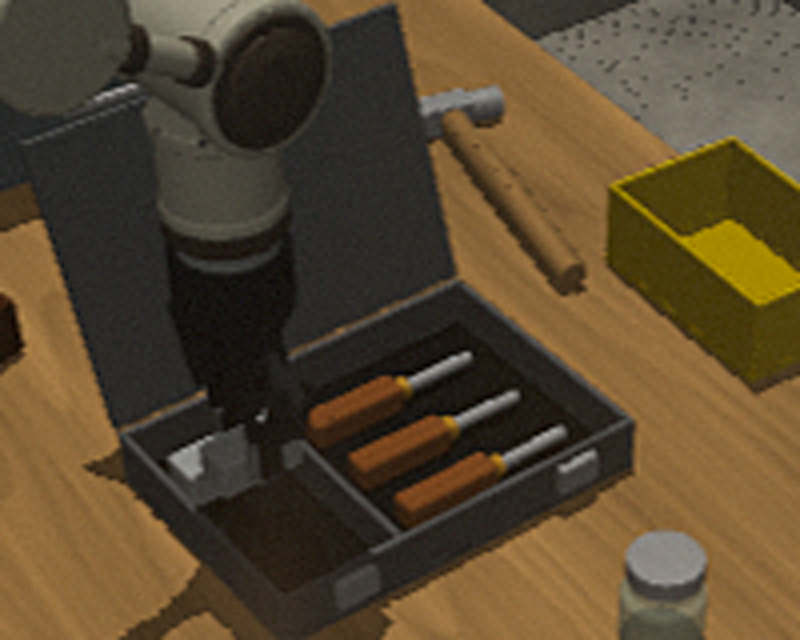

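```bash
python3 -m pendant '[[0,0,-2.5,0,-1],[0,0,-4,0,-1],[0,0,-4.8,0,-1],[0,0,-4.8,0,-1],[0,0,-4.8,0,-0.05],[0,0,-4.8,0,-0.05],[0,0,-4.8,0,-0.05],[0,0,0,0,-0.05],[0,0,6,0,-0.05],[0,-5,11,0,0],[0,-11,11,0,0],[0,-17,11,0,0.1],[0,-23,11,0,0.2],[0,-29,9,0,0.2],[0,-35,7,-0.1,0.2],[-1,-41,5,-0.25,0.2],[-1.7,-47,5,-0.4,0.2],[-1.7,-52.5,5,-0.51,0.2],[-1.7,-52.5,5,-0.51,0.2],[-1.7,-52.5,5,-0.51,0.2]]'
python3 - <<'E'
from h import *
c=cam("side");crop(c,"s20.png",190,40,200,160,4)
c=cam("wrist");cv2.imwrite("pics/w20.png",c["frame"]);blocks(c,vmin=150,smax=60)
print(cast(c,[(320,168),(320,238),(320,203)],.028),r.get_obs()["tcp_pos"])
E
```

```text
clock: 44.0
tcp_pos: [0.4545, -0.3334, 0.1321]
eef_rot: [[-0.903, 0.429, -0.0], [0.429, 0.903, 0.001], [0.001, 0.001, -1.0]]
ft_force: [-0.4, -0.1, -0.1]
opening: 0.0513
[[ 0.42537335 -0.32169147  0.028     ]
 [ 0.4805242  -0.34801845  0.028     ]
 [ 0.45197034 -0.33438691  0.028     ]] [ 0.45477045 -0.33251727  0.13213967]
```

View pics/s20.png

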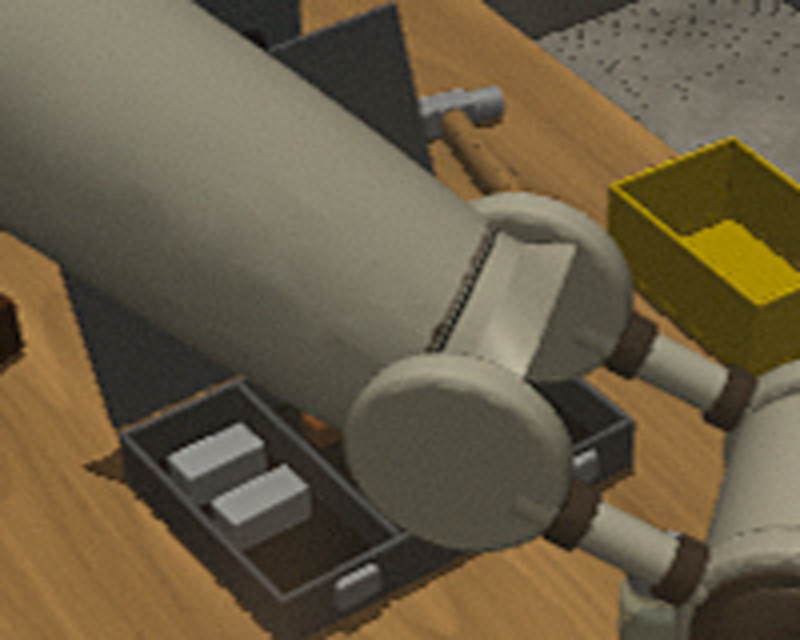

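View pics/w20.png

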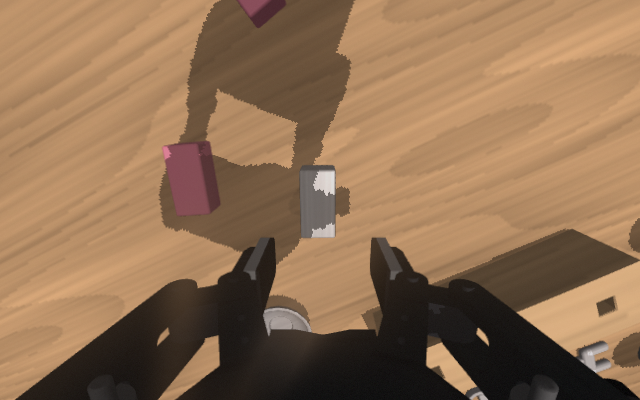

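```bash
python3 -m pendant '[[-0.15,-0.2,-4,0,0.2],[-0.15,-0.2,-8,0,0.2],[-0.15,-0.2,-10.8,0,0.2],[-0.15,-0.2,-10.9,0,0.2],[-0.15,-0.2,-10.9,0,-1],[-0.15,-0.2,-10.9,0,-1],[-0.15,-0.2,-10.9,0,-1],[-0.15,-0.2,-10.9,0,-1]]'
python3 -m pendant '[[0,0,2,0,-1],[0,3,6,0.1,-1],[0,8,9,0.25,-1],[0,14,9,0.4,-1],[0,20,9,0.505,-1],[0,26,9,0.505,-1],[0.5,32,9,0.505,-1],[1,38,9,0.505,-1],[2,44,9,0.505,-1],[2.1,47.2,9,0.505,-1],[2.1,47.2,6,0.505,-1],[2.1,47.2,6,0.505,-1]]'
python3 - <<'E'
from h import *
c=cam("side");crop(c,"s21.png",190,40,200,160,4)
E
```

```text
clock: 45.1
tcp_pos: [0.4543, -0.3368, 0.0251]
eef_rot: [[-0.903, 0.429, 0.002], [0.429, 0.903, -0.002], [-0.003, -0.001, -1.0]]
ft_force: [-0.3, 1.8, 6.5]
opening: 0.0289
clock: 46.6
tcp_pos: [0.4722, 0.1363, 0.0822]
eef_rot: [[-0.998, -0.062, -0.004], [-0.062, 0.998, -0.0], [0.004, -0.0, -1.0]]
ft_force: [-0.2, 0.4, -0.4]
opening: 0.0292
```

View pics/s21.png

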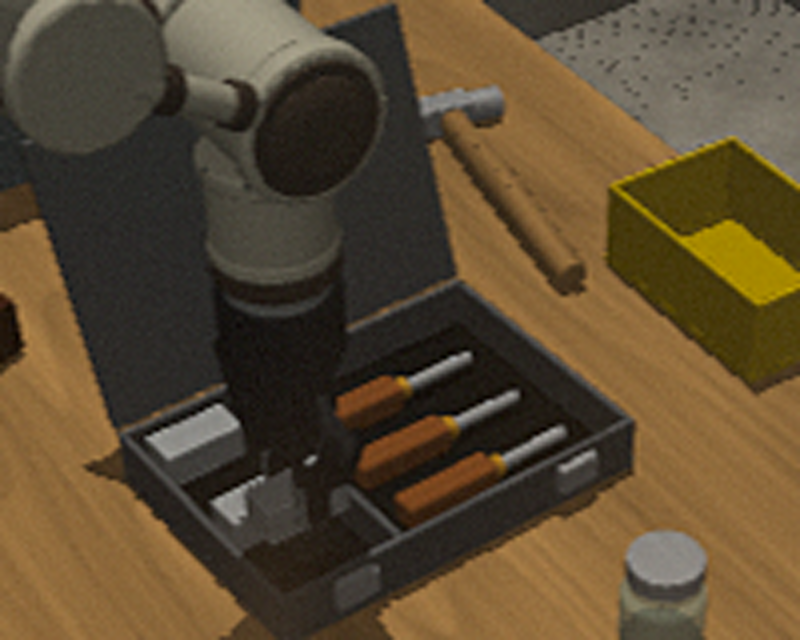

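```bash
python3 -m pendant '[[0,0,-2.5,0,-1],[0,0,-4,0,-1],[0,0,-4.9,0,-1],[0,0,-4.9,0,-1],[0,0,-4.9,0,-0.12],[0,0,-4.9,0,-0.12],[0,0,-4.9,0,-0.12],[0,0,0,0,-0.12],[0,0,6,0,-0.12],[-4,-5,11,0,-0.12],[-8,-10,14,0,-0.12],[-8,-15,14,0,-1],[-8,-20,14,0,-1],[-8,-26,14,0,-1],[-8,-26,14,0,-1]]'
python3 - <<'E'
from h import *
c=cam("side");crop(c,"s22.png",190,40,200,160,4)
c=cam("top");crop(c,"t22.png",140,110,300,160,2.6)
E
```

```text
clock: 48.52
tcp_pos: [0.3939, -0.1274, 0.2238]
eef_rot: [[-0.999, -0.055, 0.001], [-0.055, 0.999, -0.001], [-0.001, -0.001, -1.0]]
ft_force: [0.2, 0.3, -0.4]
opening: 0.0
```

View pics/s22.png

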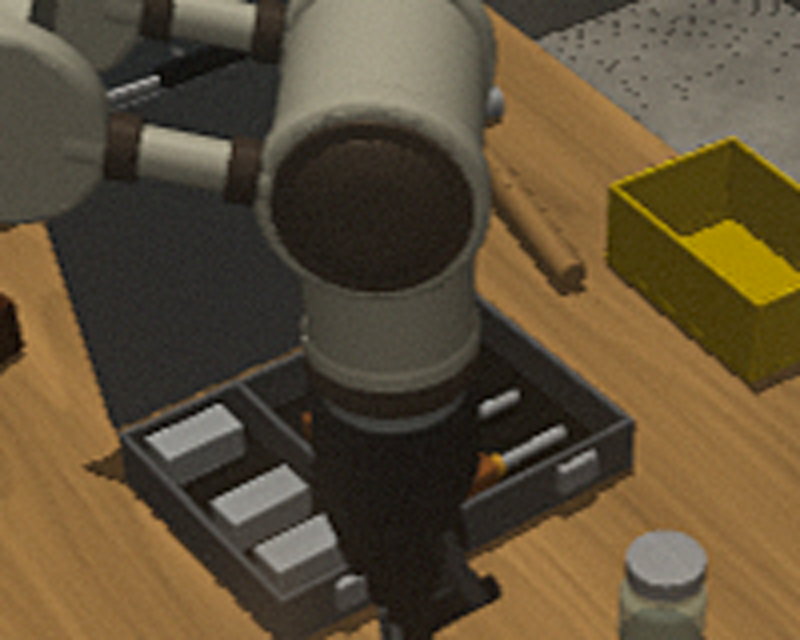

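View pics/t22.png

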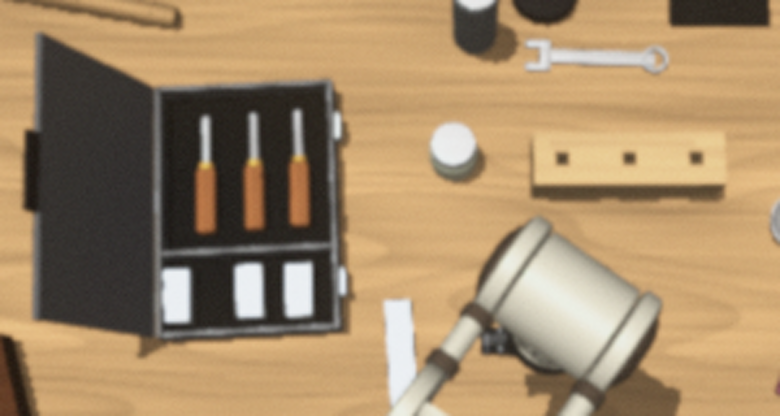

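```bash
python3 - <<'E'
from h import *
c=cam("top");blocks(c,zt=.034)
print(proj(c,[[.555,.386,.232],[.5606,.2988,.042]]),"tab px expect 151.6,175.2")
E
python3 -m pendant '[[0,0,5,0,-1],[2,4,10,0,-1],[4,10,12,0,-1],[6,16,12,0,-1],[8,22,12,0,-1],[10,28,12,0,-1],[12,34,12,0,-1],[14,40,12,0,-1],[16,46,12,0,-1],[16,52,12,0,-1],[16,58,12,0,-1],[16,60,11,0,-1],[16,60,11,0,-1]]'
python3 - <<'E'
from h import *
c=cam("side");crop(c,"s23.png",150,0,250,160,3)
c=cam("wrist");cv2.imwrite("pics/w23.png",c["frame"])
E
```

```text
px [236. 222.] pos [0.4726 0.1919 0.034 ] [0.032 0.062] ang 2.3
px [254. 220.] pos [0.4761 0.1371 0.034 ] [0.062 0.032] ang 1.9
[[146.87699214 176.9361774 ]
 [199.48854699 190.75083692]] tab px expect 151.6,175.2
clock: 50.3
tcp_pos: [0.5511, 0.4795, 0.331]
eef_rot: [[-0.998, -0.067, -0.003], [-0.067, 0.998, -0.002], [0.003, -0.001, -1.0]]
ft_force: [0.3, -0.4, -0.4]
opening: 0.0
```

View pics/s23.png

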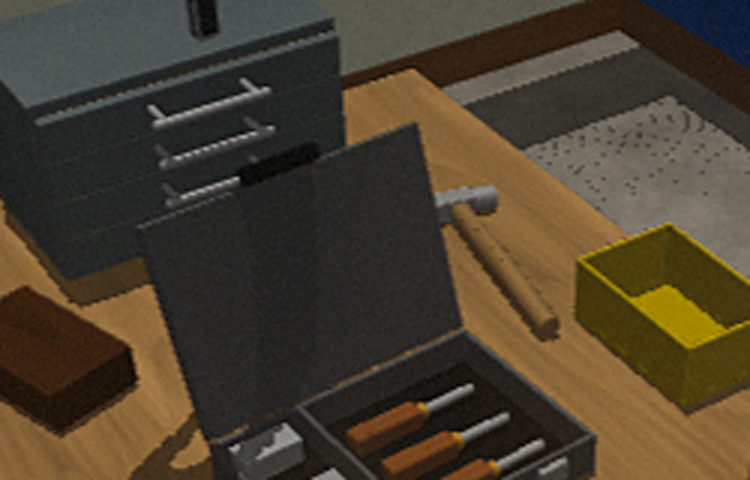

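View pics/w23.png

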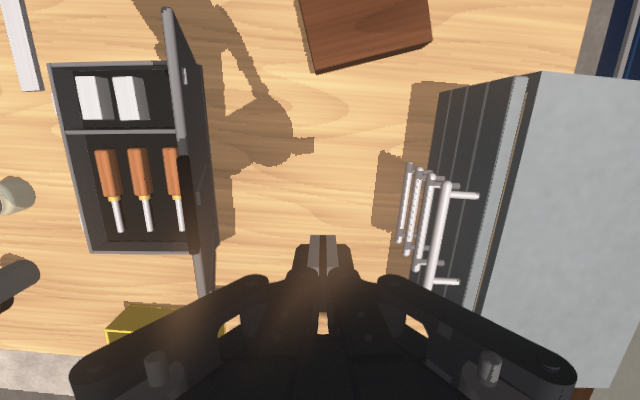

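```bash
python3 -m pendant '[[0,-3,-2,0,-1],[0,-4,-5,0,-1],[0,-4,-8,0,-1],[0,-4,-11,0,-1],[0,-4,-11.6,0,-1],[0,-4,-11.6,0,-1]]'
python3 - <<'E'
from h import *
c=cam("side");crop(c,"s24.png",150,0,250,160,3)
c=cam("top");print(cast(c,[(95,178)],.2))
E
```

```text
clock: 51.15
tcp_pos: [0.5544, 0.4357, 0.2185]
eef_rot: [[-0.998, -0.061, 0.001], [-0.061, 0.998, 0.0], [-0.001, 0.0, -1.0]]
ft_force: [-0.3, -0.8, 0.2]
opening: -0.0001
[[0.5579518  0.52952785 0.2       ]]
```

View pics/s24.png

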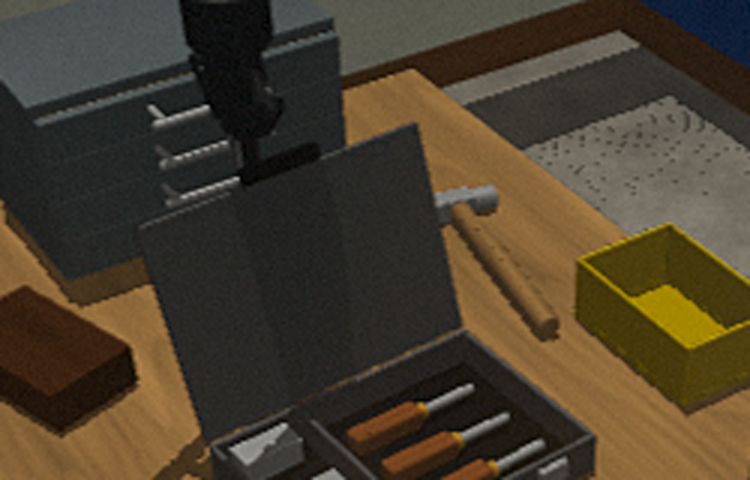

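```bash
python3 -m pendant '[[0,-3,1,0,-1],[0,-6,2,0,-1],[0.2,-9,2.1,0,-1],[0.3,-10.5,2.4,0,-1],[0.5,-12.2,2.7,0,-1],[0.6,-14.6,2.7,0,-1],[0.8,-17.1,2.5,0,-1],[1,-19.4,1.9,0,-1],[1.1,-21.7,1,0,-1],[1.1,-21.7,1,0,-1]]'
python3 - <<'E'
from h import *
c=cam("side");crop(c,"s25.png",150,0,250,200,3)
E
```

```text
clock: 52.5
tcp_pos: [0.5648, 0.217, 0.2264]
eef_rot: [[-0.998, -0.059, -0.002], [-0.059, 0.998, -0.001], [0.002, -0.001, -1.0]]
ft_force: [0.1, 1.0, 0.2]
opening: 0.0
```

View pics/s25.png

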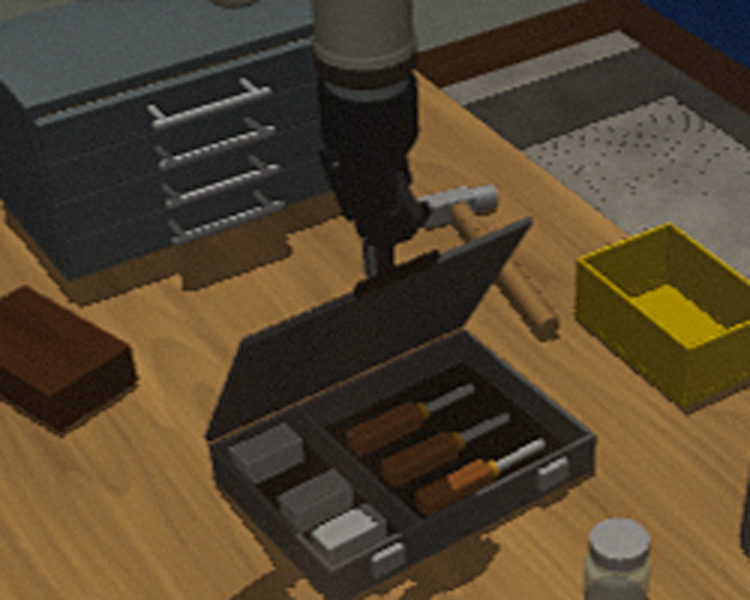

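```bash
python3 -m pendant '[[0.2,-2,-1,0,-1],[0.3,-3.9,-2.4,0,-1],[0.4,-5.6,-4.2,0,-1],[0.5,-7.1,-6,0,-1],[0.6,-8.3,-8.1,0,-1],[0.7,-9.3,-10.3,0,-1],[0.7,-9.8,-12,0,-1],[0.7,-10.1,-13.6,0,-1],[0.7,-10.1,-13.6,0,-1]]'
python3 -m pendant '[[0,0,-0.5,0,-1],[0,0,-1,0,-1],[0,0,-1.5,0,-1],[0,0,-2,0,-1],[0,0,-2,0,-1]]'
python3 - <<'E'
from h import *
c=cam("side");crop(c,"s26.png",150,0,250,200,3)
E
```

```text
clock: 53.68
tcp_pos: [0.5709, 0.1179, 0.0895]
eef_rot: [[-0.998, -0.061, -0.003], [-0.061, 0.998, 0.0], [0.003, 0.0, -1.0]]
ft_force: [0.2, -0.6, 0.4]
opening: -0.0003
clock: 54.3
tcp_pos: [0.5717, 0.1181, 0.0707]
eef_rot: [[-0.998, -0.061, -0.001], [-0.061, 0.998, 0.0], [0.001, 0.0, -1.0]]
ft_force: [0.2, -0.2, 0.8]
opening: -0.0001
```

View pics/s26.png

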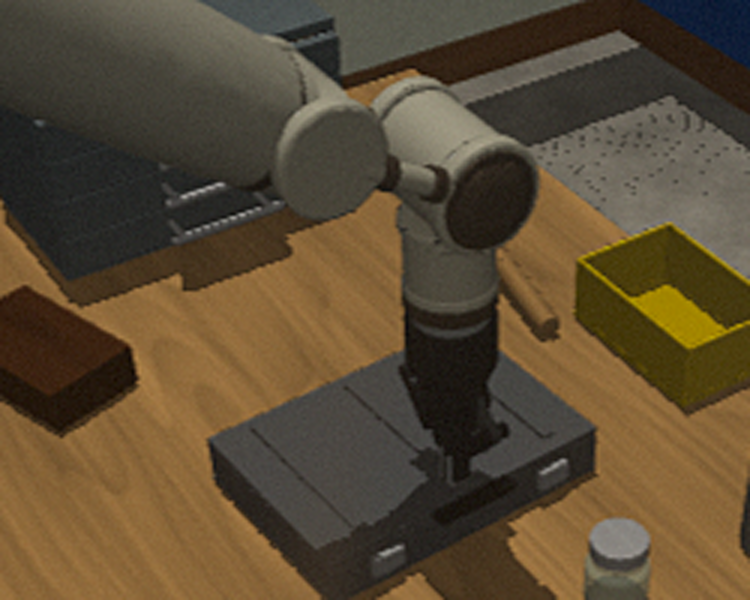

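Nearly shut. I'll press on down until the force shows the lid sitting on the rim.

```bash
python3 -m pendant '[[0,0,-0.2,0,-1],[0,0,-0.4,0,-1],[0,0,-0.5,0,-1],[0,0,-0.5,0,-1]]'
python3 -m pendant '[[0,0,-0.2,0,-1],[0,0,-0.3,0,-1],[0,0,-0.3,0,-1],[0,0,-0.3,0,-1]]'
```

```text
clock: 54.85
tcp_pos: [0.5724, 0.1181, 0.0693]
eef_rot: [[-0.998, -0.062, -0.001], [-0.062, 0.998, -0.0], [0.001, -0.0, -1.0]]
ft_force: [-10.4, -1.1, 20.3]
opening: 0.0
clock: 55.35
tcp_pos: [0.5726, 0.1181, 0.069]
eef_rot: [[-0.998, -0.062, -0.001], [-0.062, 0.998, -0.001], [0.001, -0.001, -1.0]]
ft_force: [-18.9, -1.7, 38.1]
opening: -0.0001
```

```bash
python3 -m pendant '[[0,0,2,0,-1],[0,0,8,0,-1],[-4,-4,13,0,-1],[-10,-6,16,0,-1],[-16,-8,18,0,-1],[-22,-14,20,0,-1],[-24,-18,20,0,-1],[-24,-22,20,0,-1],[-24,-22,20,0,-1]]'
python3 - <<'E'
from h import *
c=cam("side");cv2.imwrite("pics/s27.png",c["frame"])
c=cam("top");cv2.imwrite("pics/t27.png",c["frame"]);crop(c,"t27c.png",180,120,120,140,4)
print(r.get_obs()["tcp_pos"],proj(c,[[.574,.09,.046]]))
E
```

```text
clock: 56.48
tcp_pos: [0.3311, -0.1059, 0.264]
eef_rot: [[-0.999, -0.051, 0.002], [-0.051, 0.999, -0.002], [-0.001, -0.002, -1.0]]
ft_force: [0.3, 0.6, -0.3]
opening: 0.0
[ 0.33207472 -0.10233997  0.26336909] [[271.33791767 186.83806195]]
```

View pics/s27.png

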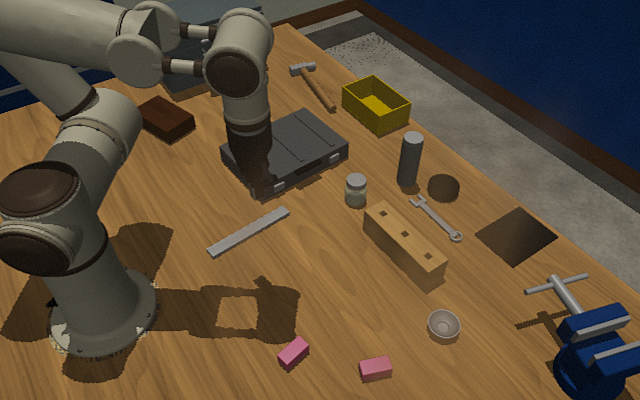

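View pics/t27.png

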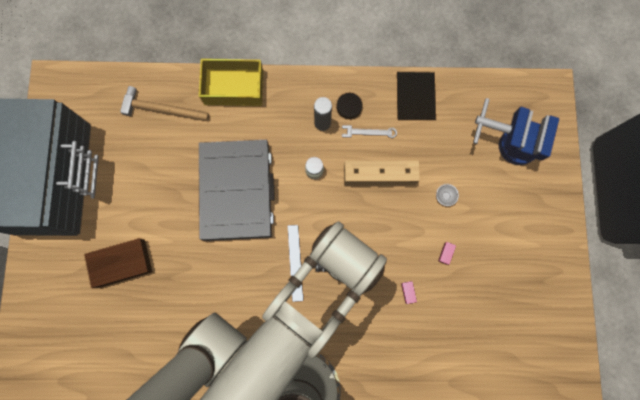

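View pics/t27c.png

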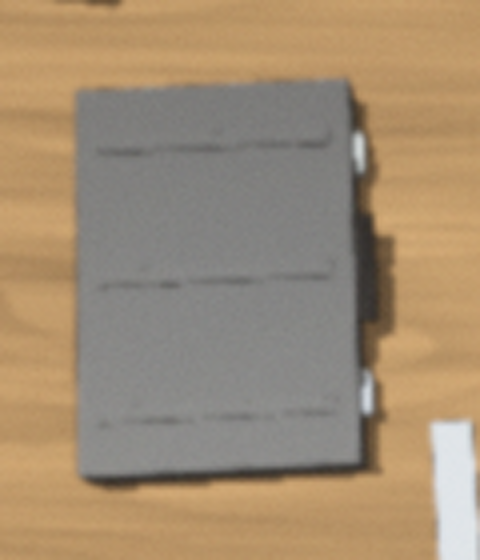

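The lid now covers the case, with its tab at about (271,187), where a closed lid should put it. The can, jar and wrench are at their starting pixels, and the bar lies flat on the bench at (295,262).

```bash
python3 -c "
from workcell import r
print(r.job_done())"
```

```text
the job is handed in; nothing more can be done
None
```

The scraper set is put away and the job is handed in, at about 56.5 s on the robot's clock. No verdict came back.

- **Straightedge:** lifted off the case first and laid flat on the bench near (0.36, 0.02) m, about 5 cm clear of the case.
- **Scrapers:** all three were pulled from the holder, turned flat against its top and laid side by side in the long bay.
- **Blocks:** all three grey aluminium blocks are in the short bay. The pink look-alikes were left alone.
- **Lid:** pushed round from behind and pressed down with 38 N. The tool height of 69 mm matches a lid lying flat on the rim.

**Last checks:** just before the lid came down, the pictures showed everything lying flat. Afterwards the lid was flat with its tab within about a pixel of where a closed lid should put it. The spray can, jar and wrench were where they started, and the arm was clear of everything.

**Disagreements:**
- The wrist and top cameras differed by 2–3 mm, which was harmless.
- One block slid a few centimetres towards the hinge wall after I placed it. It stayed flat in its bay, so I left it there.
- The lid started open at slightly less than the stated 2 rad.

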